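# Pin the canvas rest of a table easel at its top hole

## Task

Get the table easel ready for a small panel: slide its wooden canvas rest up the perforated mast until the hole in its steel fork lines up with the topmost hole of the mast, then take the big steel locking pin out of the wooden tool block and push it through until its head sits fully home against the fork. Do not shove the easel's neighbours or the other tools about.

Things in the scene. Friction and masses are not known exactly. Their poses are not given: they have to be found in the camera images.
- easel: Table easel, screwed to the table: wooden foot frame 440 mm long (its x) and 246 mm wide (its y), 42 mm high, that carries the mast and its steel back prop. Origin on the table at the middle of the frame; x points from the mast's foot to its raised end (roughly away from the robot at yaw 0), z up. The mast's raised end reaches 285 mm above the table.
- mast: The easel's mast (the lug), fixed: flat aluminium bar 400 mm long, 40 wide, 16 thick, rising at 30 degrees from level, with five 16.5 mm round holes at 80, 120, 160, 200 and 240 mm from its foot. Origin at its foot, mid-bar; x up the slope, y across, z square out of its front face (up, and 30 degrees back towards the foot). A wooden clamp with a black knob sits at its raised end, above 355 mm.
- top_hole (a point): Centre of the topmost hole at the bar's front face, 240 mm from the foot and 8 mm above the bar's mid-plane. Axes as mast.
- rest (a joint): How far (m) the canvas rest has been slid up the mast: 0 at its lowest, 0.17 at its upper stop. Its fork hole lines up with the topmost mast hole at 0.140 (and with lower ones at 0.020, 0.060, 0.100). The nylon-lined slide drags with about 8 N (11 N to push it up, with its weight) and stays where it is left.
- fork_hole (a point): Centre of the fork hole, on the outer face of the rest's front plate; axes as mast. Fork: front and rear steel plates, 6 mm thick, 2 mm clear of the bar, 32 mm over both, each with a 16.5 mm hole, one opposite the other. Plates are 72 mm wide and reach 30 mm up-slope, 70 mm down-slope of the hole. With the holes in line this point is 8 mm above top_hole along z.
- rest_grip (a point): Where to pinch the canvas rest: a wooden bar 280 mm wide (y), 20 mm thick (x, along the slope), standing 55 mm out from the front plate (z). The point is at mid-width and mid-thickness, 32 mm out from the plate's face, 23 mm inside the bar's outer edge, and 55 mm down-slope of the fork hole. Axes as mast.
- clip (a point): Middle of the spring clip on the back of the fork's rear plate, 40 mm behind the outer face of the front plate, on the axis of the fork hole. Its two steel jaws stand 11 mm apart and spring open to grip the pin's 14 mm shank, so over the last 15 mm or so the pin must be pushed, with up to about 10 N, until its head meets the front plate; after that the clip holds it. Axes as mast.
- block: Wooden tool block, fixed, 225 mm long (its x), 76 mm wide, 66 mm high, with three 17 mm holes along its middle, 70 mm apart. Origin under its centre on the table. The pin, an awl and a stencil brush stand in its holes in any order.
- pin: Steel locking pin, 100 mm long: plain cylindrical head 30 mm in diameter, 44 mm tall, and a 14 mm shank 56 mm long whose last 14 mm taper to a 6 mm nose. At first it stands upright in the block, the underside of its head on the block's top. Origin at the centre of the head's underside; z along the pin from nose to head. About 0.2 kg.
- pin_tip (a point): The pin's nose, 56 mm below its origin.
- awl: Awl with a pear-shaped dark wooden handle 66 mm tall, 34 mm wide, standing in the block. Origin where the handle meets the block's top. Not to be disturbed.
- stencil_brush: Stencil brush standing bristles up in the block, black handle and brass ferrule 25 mm in diameter, 60 mm tall. Origin at the block's top. Not to be disturbed.
- jar_a: Loose stoppered pigment jar, 54 mm across, 100 mm high, between the easel and the block. Origin under its centre. Not to be disturbed.
- jar_b: Loose stoppered pigment jar, 62 mm across, 115 mm high, left of the easel. Origin under its centre. Not to be disturbed.
- pot_a: Loose square plastic paint pot, 78 mm, 70 mm high, between the easel and the far end of the block. Origin under its centre. Not to be disturbed.
- pot_b: Loose square plastic paint pot, 74 mm, 66 mm high, standing inside the easel's foot frame under the mast. Origin under its centre. Not to be disturbed.
- tin: Loose closed tin paint box, 174 by 99 mm, 48 mm high, left of the easel. Origin under its centre. Not to be disturbed.
Things that resemble listed ones, but are neither listed nor needed, are in the scene too. What is shaped like the pin but blue, green or red is not meant.

How it is judged:
By the outcome, as a careful person would: the job done as asked, in the order asked, and still so for the second after the job is handed in, with the robot touching nothing.
It also fails if it takes over 56 s, if anything falls off the work surface, if the arm or the gripper's body presses on something with over 40 N, if the wrist force passes 120 N, or if a joint passes its speed limit or range.

## Robot

A 6-joint arm with a two-finger parallel gripper is mounted at the origin on the work surface. World frame = base frame: x ahead of the robot, y to its left, z up, the work surface at z = 0. Lengths are in m, angles in rad, forces in N, time in s.
With the tool pointing down it reaches from about 0.25 to 0.775 m from the base axis. Payload 4 kg.
Tool frame: the origin (TCP) lies at the very end of the fingers, on their centre line; the grasp point (between the pads) lies 19 mm behind it; z points along the fingers, x is the direction in which the jaws open and shut, and the axes are right-handed (so a half turn about z gives the same grasp; the last joint's range is limited). The gripper opens to 94 mm and grips with 3 to 60 N. Pads are 16 mm wide; open, the fingers measure 119 mm over their backs; the gripper's body (75 mm by 177 mm) begins 78 mm behind the grasp point.
Start: joints at [1.17, 0.087, 1.371, -0, 1.684, -0.103], TCP at [0.161, 0.526, 0.206] pointing down, gripper open.
Joint ranges: [-3.1, 3.1], [-0.76, 2.03], [0.27, 2.55], [-1.08, 4.22], [0.17, 2.65], [-2.57, 2.57]. Speed limits (rad/s): [2.79, 2.79, 3.14, 3.14, 3.14, 3.14].

## Interface

Orientations are given as a rotation vector (axis times angle).
In Python, from plant import ctrl gives the robot as it stands.
- The arm moves only by the tool arm_command, never from a script. Its argument "motion" is a list of rows, each a list of 3 entries, a list of its own where there are three numbers: the turn, a rotation vector about the tool's x, y, z in degrees, then the shift along the tool's x, y, z in mm, then the closure in counts, from 0 (fully open) to 255 (shut). In form: [[[ax, ay, az], [x, y, z], grip], ...]. A call has 1 to 20 rows; each row shifts and turns the commanded pose from where the row before left it, along the tool's axes as they then stand; what a row does not reach is not made up. A row lasts 1/12 s, in which the tool goes at most 41.7 mm and 7.16 degrees, less where a joint would pass 70% of its speed; a pose out of reach is approached as far as the arm can. A call is refused whole if a number of a shift passes 41.7 or a number of a turn 7.16, either way. A call with a gripper value outside its range is refused whole. The fingers move at their own pace and stop on an object; the grip force is fixed at half the most. Time passes only in rows, so rows that do not move let the fingers close. It gives the time, the measured TCP pose, the force and the opening at its end, in the units of the state.
- ctrl.read_state(): the state, without advancing time (a new reading comes with each control period).
- ctrl.grab_frame(name): name is "side" or "top" or "wrist"; returns the picture (420x560x3 uint8, red, green, blue); there is no depth.
- ctrl.get_calibration(name): a dict with "K" (3x3 intrinsics, pixels), "view" (4x4, takes a point from world to camera coordinates). Camera axes: x right, y down, z forward; pixel columns grow to the right and rows downward; lengths in m; the calibration is good to about 2 mm. A picture is of the moment at which its call begins: read the wrist's pose just before it. get_calibration takes no time and is no camera call; for the wrist camera it gives the pose at the moment of the call.
- ctrl.job_done(): hands the job in, once; it reports no verdict.
The state is a dict: "clock": time; "joint_positions": joint angles; "dq": joint speeds; "joint_torque": joint torques, N m; "eef_pos": TCP position; "orientation": TCP orientation; "wrist_force": force on the tool from outside, world axes, zero at the start; "ft_torque": the same for the moment, N m; "grip_width": opening from 0.0 (shut) to 1.0 (fully open).
Only numpy, scipy, OpenCV 4.12 (cv2) and the standard library are available. Lean on these libraries where they do the work, as an engineer would, in place of code of your own. Each camera call takes 0.05 s, during which the arm holds its last target.

## Working session

There is one attempt and no reset: what is moved stays moved. The work goes in short steps, Python scripts to look and compute and a tool call to move; the robot and the scene stay as the last step left them, time stands still between calls to the robot, and variables do not carry over. Pictures are saved under pics/ and viewed, and the job is handed in when it is done.

Besides the shell and the picture viewer there is one more tool, called after ">>>" as name([rows], argument=value, ...), one row to a line, values as JSON. arm_command: Moves the arm, as the interface text tells. Its arguments: {"type":"object","properties":{"motion":{"type":"array"}},"required":["motion"]}

```bash
ls; mkdir -p pics; python3 - <<'E'
from plant import ctrl
import cv2,numpy as np
s=ctrl.read_state();print(s)
for n in("side","top","wrist"):
    c=ctrl.get_calibration(n);print(n,np.round(c["K"],2).tolist(),np.round(c["view"],4).tolist())
    f=ctrl.grab_frame(n);cv2.imwrite(f"pics/{n}0.png",f[:,:,::-1])
E
```

```text
pics
{'clock': 0.0, 'joint_positions': array([ 1.16988901e+00,  8.79421558e-02,  1.37224504e+00,  4.86706155e-06,
        1.68361644e+00, -1.03080106e-01]), 'dq': array([ 1.18326049e-04, -5.30944945e-04, -1.46145447e-06,  1.35244041e-03,
       -1.31771880e-03, -2.70865037e-04]), 'joint_torque': array([-1.45759611e-05, -3.40193796e+01, -3.02420712e+01,  7.18251150e-02,
        3.32641869e-02, -1.61130342e-04]), 'eef_pos': array([0.16116846, 0.52527517, 0.2043159 ]), 'orientation': array([ 2.52553565,  1.86660894, -0.00299332]), 'wrist_force': array([-0.74406436, -1.13972456,  1.10268646]), 'ft_torque': array([ 0.00547657, -0.03899205,  0.0407463 ]), 'grip_width': 0.9995714443997975}
side [[453.55, 0.0, 277.01], [0.0, 453.55, 208.53], [0.0, 0.0, 1.0]] [[0.9821, -0.1884, -0.0075, -0.5562], [-0.15, -0.7564, -0.6367, 0.1615], [0.1143, 0.6264, -0.7711, 1.2754], [0.0, 0.0, 0.0, 1.0]]
top [[489.99, 0.0, 276.75], [0.0, 489.99, 213.7], [0.0, 0.0, 1.0]] [[0.0014, -0.9999, -0.0127, 0.0228], [-0.9936, -0.0, -0.1131, 0.5636], [0.1131, 0.0127, -0.9935, 1.7808], [0.0, 0.0, 0.0, 1.0]]
wrist [[376.15, 0.0, 272.47], [0.0, 376.15, 209.48], [0.0, 0.0, 1.0]] [[0.2929, 0.9561, -0.0029, -0.5481], [0.9155, -0.2796, 0.2892, -0.0297], [0.2757, -0.0874, -0.9573, 0.3942], [0.0, 0.0, 0.0, 1.0]]
```

View pics/side0.png

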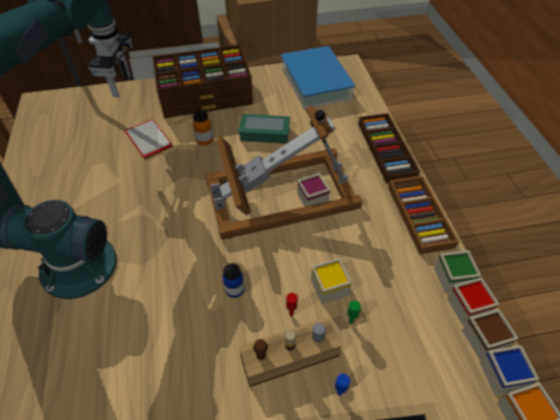

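View pics/top0.png

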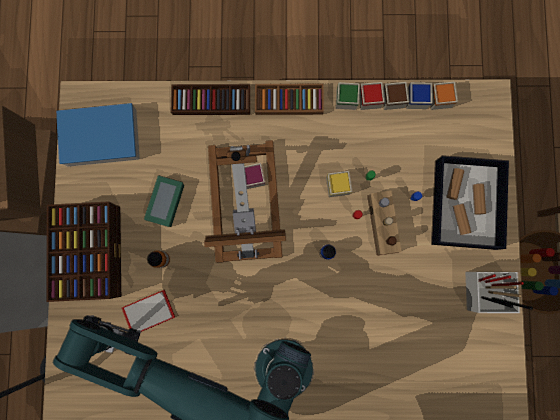

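View pics/wrist0.png

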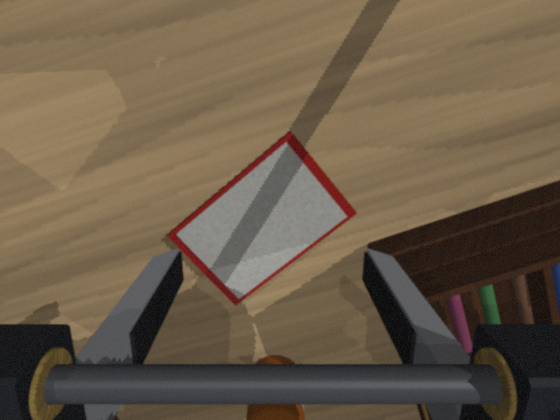

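The grey pin stands in the far hole of the block: top (384,202), side (319,330). The easel is at about top (245,205). I'll zoom in next.

```bash
python3 - <<'E'
import cv2,numpy as np
t=cv2.imread('pics/top0.png');s=cv2.imread('pics/side0.png')
cv2.imwrite('pics/tz.png',cv2.resize(t[130:280,190:300],None,fx=4,fy=4,interpolation=cv2.INTER_CUBIC))
cv2.imwrite('pics/sz.png',cv2.resize(s[95:245,195:365],None,fx=4,fy=4,interpolation=cv2.INTER_CUBIC))
cv2.imwrite('pics/bz.png',np.hstack([cv2.resize(s[280:400,230:370],None,fx=2.8,fy=2.8),cv2.resize(t[165:261,325:437],None,fx=3.5,fy=3.5)]))
E
```

```text
(no output)
```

View pics/tz.png

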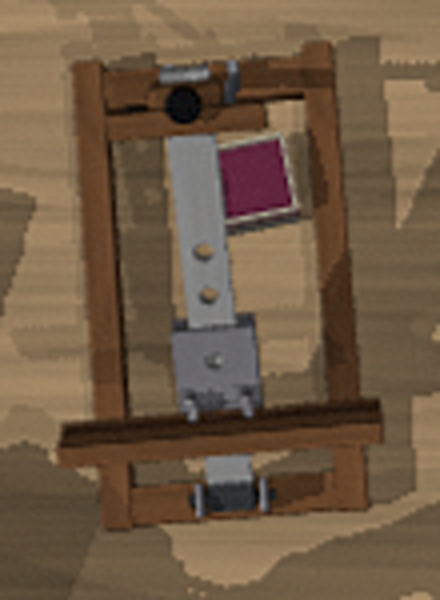

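View pics/sz.png

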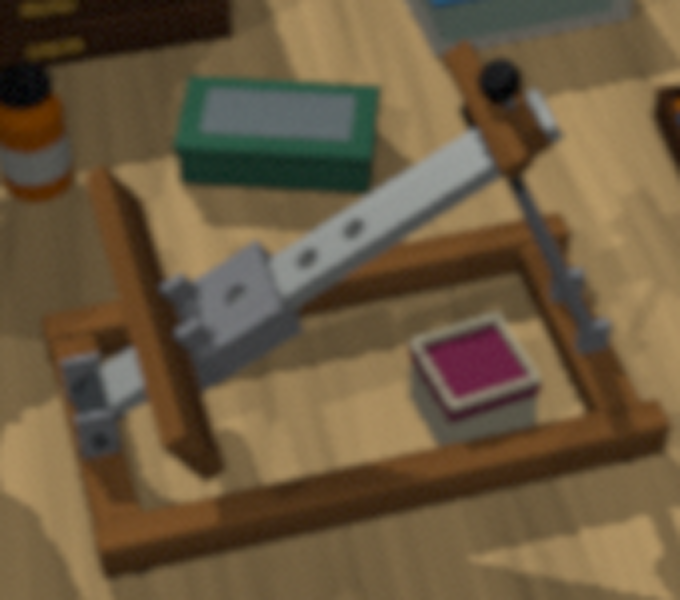

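View pics/bz.png

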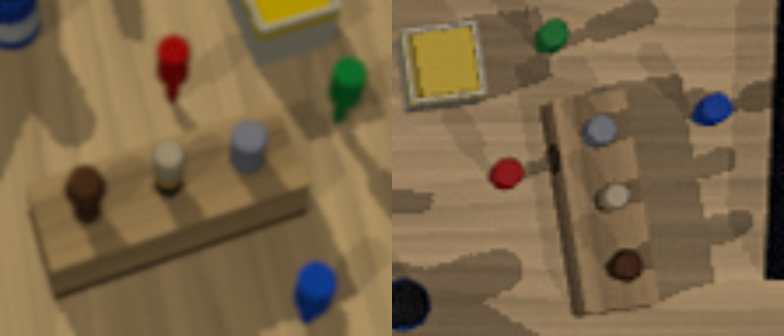

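```bash
cat > h.py <<'E'
import numpy as np,cv2
from plant import ctrl
from scipy.spatial.transform import Rotation as R
C={n:ctrl.get_calibration(n) for n in("side","top")}
def ray(n,uv,c=None):
    c=c or C[n];K=np.array(c["K"]);V=np.array(c["view"])
    d=V[:3,:3].T@np.linalg.solve(K,[uv[0],uv[1],1]);return -V[:3,:3].T@V[:3,3],d/np.linalg.norm(d)
def tri(*obs):
    A=np.zeros((3,3));b=np.zeros(3);rs=[]
    for o in obs:
        p,d=ray(*o);P=np.eye(3)-np.outer(d,d);A+=P;b+=P@p;rs.append((p,P))
    x=np.linalg.solve(A,b);return x,[np.linalg.norm(P@(x-p))*1e3 for p,P in rs]
def plane(n,uv,z,c=None):
    p,d=ray(n,uv,c);return p+d*(z-p[2])/d[2]
def proj(n,X,c=None):
    c=c or C[n];q=np.array(c["K"])@(np.array(c["view"])@np.append(X,1))[:3];return q[:2]/q[2]
E
python3 - <<'E'
from h import *
np.set_printoptions(precision=4,suppress=True)
tz=lambda u,v:((u+.5)/4-.5+190,(v+.5)/4-.5+130)
sz=lambda u,v:((u+.5)/4-.5+195,(v+.5)/4-.5+95)
for nm,t,s in [("top_hole",(203,251),(352,228)),("hole200",(208,295),(307,258)),("fork",(213,360),(235,293)),
 ("restL",(62,429),(97,172)),("restRback",(380,405),(217,468)),("restRfront",(382,434),(182,450)),
 ("frNear R",(368,506),(105,548)),("frFar R",(332,44),(664,412)),("frFar L",(77,63),(567,218)),("frNearL",(106,526),(45,318)),("knob",(184,104),(500,82))]:
    x,e=tri(("top",tz(*t)),("side",sz(*s)));print(nm,x,np.round(e,1))
t=cv2.imread('pics/top0.png')
# pin
for nm,z,tt,ss in[("pin",.110,(325+600/3.5-112-.4,165+129/3.5),(230+247/2.8,280+132/2.8))]:
    tt=(325+(600-392)/3.5,165+129/3.5);x,e=tri(("top",tt),("side",ss));print(nm,x,e,plane("top",tt,z),plane("side",ss,z))
tb=lambda u,v:(325+(u-392)/3.5,165+v/3.5)
print([plane("top",tb(*q),.066)[:2] for q in((553,103),(626,90),(656,303),(584,313))])
E
```

```text
top_hole [0.615  0.1448 0.1918] [3.2 3.2]
hole200 [0.5809 0.1418 0.1713] [2.5 2.5]
fork [0.5272 0.1388 0.1495] [2.5 2.5]
restL [0.4546 0.2641 0.1717] [13.8 13.8]
restRback [ 0.4905 -0.0056  0.1322] [1.6 1.6]
restRfront [ 0.4659 -0.0072  0.1581] [0.7 0.7]
frNear R [0.4061 0.005  0.0493] [0.6 0.6]
frFar R [0.8294 0.0388 0.0638] [2.5 2.5]
frFar L [0.8209 0.2778 0.0411] [0.6 0.6]
frNearL [0.3862 0.2432 0.0457] [2.3 2.3]
knob [0.7172 0.1517 0.3003] [2.6 2.6]
pin [ 0.5951 -0.3577  0.1156] [np.float64(1.134764195666264), np.float64(1.134764195666368)] [ 0.597  -0.3589  0.11  ] [ 0.5949 -0.3552  0.11  ]
[array([ 0.6303, -0.32  ]), array([ 0.644, -0.396]), array([ 0.4231, -0.4211]), array([ 0.4128, -0.3473])]
```

```bash
cat >> h.py <<'E'
np.set_printoptions(precision=4,suppress=True)
def mastR(yaw):
    c,s=np.cos(yaw),np.sin(yaw);a=np.radians(30)
    x=np.array([c*np.cos(a),s*np.cos(a),np.sin(a)]);y=np.array([-s,c,0]);return np.c_[x,y,np.cross(x,y)]
def toolR(x,z): 
    return np.c_[x,np.cross(z,x),z]
def plan(p,Rt,maxmm=38,maxdeg=6.8,mode="rt",N=None):
    s=ctrl.read_state();p0=s["eef_pos"];R0=R.from_rotvec(s["orientation"]).as_matrix()
    w=R.from_matrix(R0.T@Rt).as_rotvec(); dp=R0.T@(p-p0)
    n=N or int(max(1,np.ceil(np.linalg.norm(dp)*1e3/maxmm),np.ceil(np.degrees(np.linalg.norm(w))/maxdeg)))
    q=R.from_rotvec(w/n).as_matrix();S=np.zeros((3,3));M=q.copy() if mode=="rt" else np.eye(3)
    for i in range(n): S+=M;M=M@q
    d=np.linalg.solve(S,dp)
    print("clock %.2f"%s["clock"],"rows",n,"turn/row deg",np.round(np.degrees(w/n),2),"shift/row mm",np.round(d*1e3,1),"| total rot",np.round(np.degrees(w),2),"total tool mm",np.round(dp*1e3,1))
def st():
    s=ctrl.read_state();m=R.from_rotvec(s["orientation"]).as_matrix()
    print("t %.2f"%s["clock"],"p",s["eef_pos"],"z",m[:,2],"x",m[:,0],"F",s["wrist_force"],"g %.3f"%s["grip_width"],"q",np.round(s["joint_positions"],2));return s,m
E
python3 - <<'E'
from h import *
M=mastR(.08); Rt=toolR(M[:,0],-M[:,2])
for m in("rt","tr"):plan(np.array([.4035,.129,.265]),Rt,mode=m)
E
```

```text
clock 0.15 rows 13 turn/row deg [-1.37  2.03  5.13] shift/row mm [-2.3 38.2 -3.4] | total rot [-17.83  26.41  66.73] total tool mm [-308.   347.9  -60. ]
clock 0.15 rows 13 turn/row deg [-1.37  2.03  5.13] shift/row mm [-5.8 37.7 -4.2] | total rot [-17.83  26.41  66.73] total tool mm [-308.   347.9  -60. ]
```

>>> arm_command([
  [[-1.1, 1.65, 4.2], [-3, 31, -3], 0],
  [[-1.1, 1.65, 4.2], [-3, 31, -3], 0],
  [[-1.1, 1.65, 4.2], [-3, 31, -3], 0],
  [[-1.1, 1.65, 4.2], [-3, 31, -3], 0],
  [[-1.1, 1.65, 4.2], [-3, 31, -3], 0],
  [[-1.1, 1.65, 4.2], [-3, 31, -3], 0],
  [[-1.1, 1.65, 4.2], [-3, 31, -3], 0],
  [[-1.1, 1.65, 4.2], [-3, 31, -3], 0],
  [[-1.1, 1.65, 4.2], [-3, 31, -3], 0],
  [[-1.1, 1.65, 4.2], [-3, 31, -3], 0],
  [[-1.1, 1.65, 4.2], [-3, 31, -3], 0],
  [[-1.1, 1.65, 4.2], [-3, 31, -3], 0],
  [[-1.1, 1.65, 4.2], [-3, 31, -3], 0],
  [[-1.1, 1.65, 4.2], [-3, 31, -3], 0],
  [[-1.1, 1.65, 4.2], [-3, 31, -3], 0],
  [[-1.1, 1.65, 4.2], [-3, 31, -3], 0],
  [[0, 0, 0], [0, 0, 0], 0],
  [[0, 0, 0], [0, 0, 0], 0],
])

```text
clock: 1.65
eef_pos: [0.4215, 0.1389, 0.2649]
orientation: [-3.009, -0.104, -0.804]
wrist_force: [-0.1, -0.3, 1.1]
grip_width: 1.001
```

```bash
python3 - <<'E'
from h import *
st()
M=mastR(.08); Rt=toolR(M[:,0],-M[:,2])
plan(np.array([.4035,.129,.265]),Rt)
c=ctrl.get_calibration("wrist");f=ctrl.grab_frame("wrist");cv2.imwrite("pics/w1.png",f[:,:,::-1])
np.savez("pics/w1.npz",K=c["K"],view=c["view"])
E
```

```text
t 1.65 p [0.4215 0.1389 0.2649] z [ 0.497   0.0412 -0.8668] x [0.8648 0.0579 0.4987] F [-0.0816 -0.2585  1.0921] g 1.001 q [ 0.26 -0.56  1.86 -0.09  1.32  0.19]
clock 1.65 rows 1 turn/row deg [-0.08  0.08 -0.65] shift/row mm [-16.2   8.4  -9.5] | total rot [-0.08  0.08 -0.65] total tool mm [-16.1   8.6  -9.4]
```

View pics/w1.png

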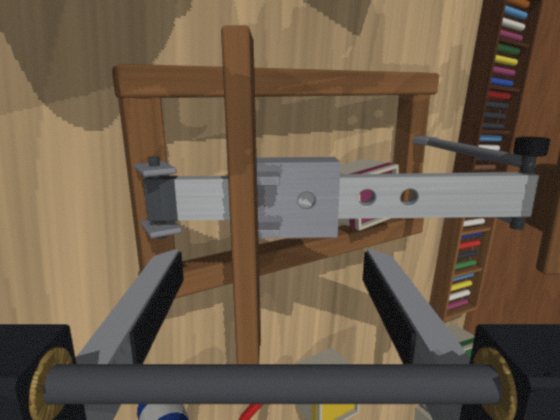

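```bash
python3 - <<'E'
import cv2,numpy as np
f=cv2.imread('pics/w1.png');cv2.imwrite('pics/w1z.png',cv2.resize(f[140:260,220:460],None,fx=3.3,fy=3.3,interpolation=cv2.INTER_CUBIC))
E
```

```text
(no output)
```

View pics/w1z.png

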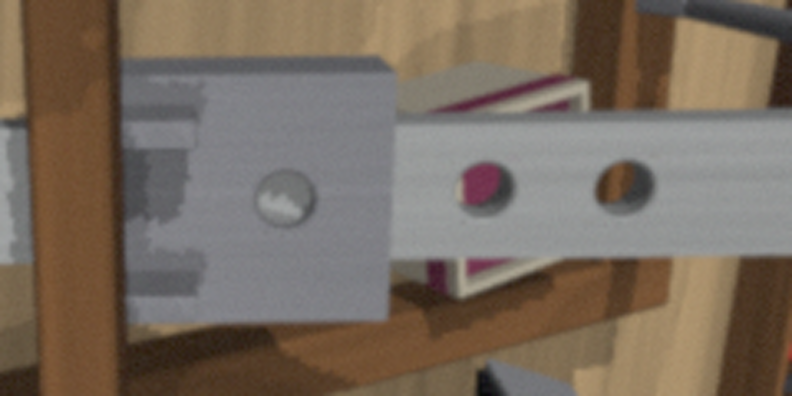

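```bash
cat > fit.py <<'E'
from h import *
from scipy.optimize import least_squares
d=np.load("pics/w1.npz");C["wrist"]={"K":d["K"],"view":d["view"]}
tz=lambda u,v:((u+.5)/4-.5+190,(v+.5)/4-.5+130)
sz=lambda u,v:((u+.5)/4-.5+195,(v+.5)/4-.5+95)
wz=lambda u,v:((u+.5)/3.3-.5+220,(v+.5)/3.3-.5+140)
obs=[("wrist",wz(285,198),"f",1),("wrist",wz(484.5,188),"h",1),("wrist",wz(625,187.5),"t",1),
("top",tz(203,251),"t",1),("top",tz(208,295),"h",1),("top",tz(213,360),"f",1),
("side",sz(352,228),"t",1),("side",sz(307,258),"h",1),("side",sz(235,293),"f",1)]
def pts(v):
    M=mastR(v[3]);p=v[:3];return {"t":p,"h":p-.04*M[:,0],"f":p+(v[4]-.14)*M[:,0]+.008*M[:,2]}
def go(obs):
    fun=lambda v:np.concatenate([(proj(n,pts(v)[k])-np.array(uv))*w for n,uv,k,w in obs])
    r=least_squares(fun,[.615,.145,.19,.08,.04]);return r.x,r.fun.reshape(-1,2)
if __name__=="__main__":
    for o in(obs,[o for o in obs if o[0]!="side"],[o for o in obs if o[0]!="top"],obs[:3]):
        x,e=go(o);print(x);
    x,e=go(obs);print(e)
E
python3 fit.py
```

```text
[0.6144 0.1465 0.1873 0.0785 0.0421]
[0.619  0.1453 0.1829 0.0796 0.0408]
[0.6125 0.147  0.1888 0.0794 0.0426]
[0.6127 0.1469 0.1885 0.0797 0.0425]
[[ 0.3045 -0.1577]
 [ 0.3517  0.1387]
 [ 0.1266 -0.0689]
 [-0.4419  1.3408]
 [-0.4929  1.1847]
 [-0.1306  1.2121]
 [ 0.7457  0.5336]
 [ 0.3705  0.4081]
 [ 0.4017  0.7223]]
```

```bash
cat > e.py <<'E'
from h import *
T=np.array([.6133,.1468,.1883]);YAW=.0795;S0=.0424
M=mastR(YAW);X,Y,Z=M.T
RG=toolR(X,-Z)   # rest grip tool
def grip(s,out): return T+(s-.14)*X+.008*Z-.055*X+out*Z
E
python3 - <<'E'
from e import *
plan(grip(S0,.085),RG);plan(grip(S0,.02),RG);print(grip(S0,.02))
s,m=st();print("in mast axes",M.T@(s["eef_pos"]-grip(S0,0))*1e3)
E
```

```text
clock 1.70 rows 2 turn/row deg [-0.08  0.06 -0.27] shift/row mm [-12.5   4.2  34.6] | total rot [-0.16  0.11 -0.53] total tool mm [-24.8   8.7  69.1]
clock 1.70 rows 4 turn/row deg [-0.04  0.03 -0.13] shift/row mm [-6.2  2.1 33.5] | total rot [-0.16  0.11 -0.53] total tool mm [-24.7   8.9 134.1]
[0.4676 0.1352 0.1362]
t 1.70 p [0.4217 0.1399 0.2649] z [ 0.4965  0.0423 -0.867 ] x [0.865  0.0596 0.4983] F [ 0.1094 -0.0618  1.637 ] g 0.999 q [ 0.26 -0.56  1.86 -0.09  1.32  0.19]
in mast axes [ 24.9941   8.2985 154.124 ]
```

>>> arm_command([
  [[0, 0, -0.3], [-8, 3, 23], 150],
  [[0, 0, -0.3], [-8, 3, 23], 150],
  [[0, 0, 0], [-9, 3, 23], 150],
  [[0, 0, 0], [0, 0, 0], 150],
  [[0, 0, 0], [0, 0, 0], 150],
  [[0, 0, 0], [0, 0, 0], 150],
])

```text
clock: 2.2
eef_pos: [0.4358, 0.1333, 0.1942]
orientation: [-3.01, -0.126, -0.806]
wrist_force: [-0.9, 0.2, 0.6]
grip_width: 0.609
```

```bash
python3 - <<'E'
from e import *
st();plan(grip(S0,.02),RG)
c=ctrl.get_calibration("wrist");f=ctrl.grab_frame("wrist");cv2.imwrite("pics/w2.png",f[:,:,::-1])
np.savez("pics/w2.npz",K=c["K"],view=c["view"])
E
```

```text
t 2.20 p [0.4358 0.1333 0.1942] z [ 0.4978  0.0434 -0.8662] x [0.8632 0.0719 0.4997] F [-0.8998  0.2012  0.6434] g 0.609 q [ 0.23 -0.53  1.98 -0.08  1.17  0.15]
clock 2.20 rows 2 turn/row deg [-0.11  0.01  0.09] shift/row mm [-0.7  0.4 33.1] | total rot [-0.21  0.02  0.18] total tool mm [-1.4  0.9 66.1]
```

View pics/w2.png

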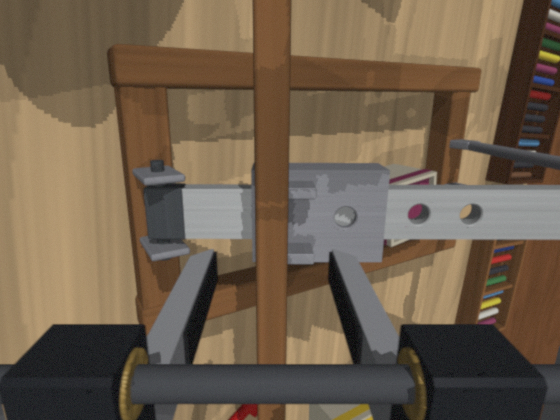

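>>> arm_command([
  [[0, 0, 0], [0, 0, 20], 150],
  [[0, 0, 0], [0, 0, 20], 150],
  [[0, 0, 0], [0, 0, 20], 150],
  [[0, 0, 0], [-1, 1, 6], 150],
  [[0, 0, 0], [0, 0, 0], 200],
  [[0, 0, 0], [0, 0, 0], 255],
  [[0, 0, 0], [0, 0, 0], 255],
  [[0, 0, 0], [0, 0, 0], 255],
  [[0, 0, 0], [0, 0, 0], 255],
  [[0, 0, 0], [0, 0, 0], 255],
])

```text
clock: 3.08
eef_pos: [0.4678, 0.1342, 0.1371]
orientation: [-3.009, -0.123, -0.808]
wrist_force: [-4.7, 0.3, 5.7]
grip_width: 0.213
```

```bash
python3 - <<'E'
from e import *
s,m=st();print("in mast axes",M.T@(s["eef_pos"]-grip(S0,0))*1e3)
plan(grip(.14,.02),RG)
E
```

```text
t 3.08 p [0.4678 0.1342 0.1371] z [ 0.4993  0.0429 -0.8654] x [0.8625 0.0702 0.5011] F [-4.6869  0.2851  5.7191] g 0.213 q [ 0.21 -0.42  2.04 -0.07  1.01  0.15]
in mast axes [ 0.501  -0.9774 20.6909]
clock 3.08 rows 3 turn/row deg [-0.06 -0.02  0.03] shift/row mm [32.4 -0.3  0.2] | total rot [-0.18 -0.07  0.08] total tool mm [97.1 -0.8  0.8]
```

>>> arm_command([
  [[0, 0, 0], [4, 0, 0], 255],
  [[0, 0, 0], [8, 0, 0], 255],
  [[0, 0, 0], [10, 0, 0], 255],
  [[0, 0, 0], [10, 0, 0], 255],
  [[0, 0, 0], [10, 0, 0], 255],
  [[0, 0, 0], [10, 0, 0], 255],
  [[0, 0, 0], [10, 0, 0], 255],
  [[0, 0, 0], [10, 0, 0], 255],
  [[0, 0, 0], [10, 0, 0], 255],
  [[0, 0, 0], [8, 0, 0], 255],
  [[0, 0, 0], [5, 0, 0], 255],
  [[0, 0, 0], [2, 0, 0], 255],
  [[0, 0, 0], [0, 0, 0], 255],
  [[0, 0, 0], [0, 0, 0], 255],
])

```text
clock: 4.25
eef_pos: [0.5491, 0.1408, 0.1841]
orientation: [-3.012, -0.124, -0.799]
wrist_force: [-13.5, -1.5, 8.1]
grip_width: 0.209
```

```bash
python3 - <<'E'
from e import *
s,m=st();print("in mast axes rel start",M.T@(s["eef_pos"]-grip(S0,0))*1e3)
plan(grip(.14,.02),RG)
c=ctrl.get_calibration("wrist");f=ctrl.grab_frame("wrist");cv2.imwrite("pics/w3.png",f[:,:,::-1])
np.savez("pics/w3.npz",K=c["K"],view=c["view"])
cv2.imwrite('pics/w3z.png',cv2.resize(f[150:330,270:470,::-1],None,fx=3.3,fy=3.3,interpolation=cv2.INTER_CUBIC))
E
```

```text
t 4.25 p [0.5491 0.1408 0.1841] z [ 0.4941  0.042  -0.8684] x [0.8655 0.0708 0.4958] F [-13.5133  -1.5062   8.0678] g 0.209 q [ 0.18 -0.24  1.81 -0.05  1.06  0.11]
in mast axes rel start [94.6735 -0.872  20.6246]
clock 4.25 rows 1 turn/row deg [-0.15  0.27  0.11] shift/row mm [ 2.9 -0.9  0.6] | total rot [-0.15  0.27  0.11] total tool mm [ 2.9 -0.9  0.6]
```

View pics/w3z.png

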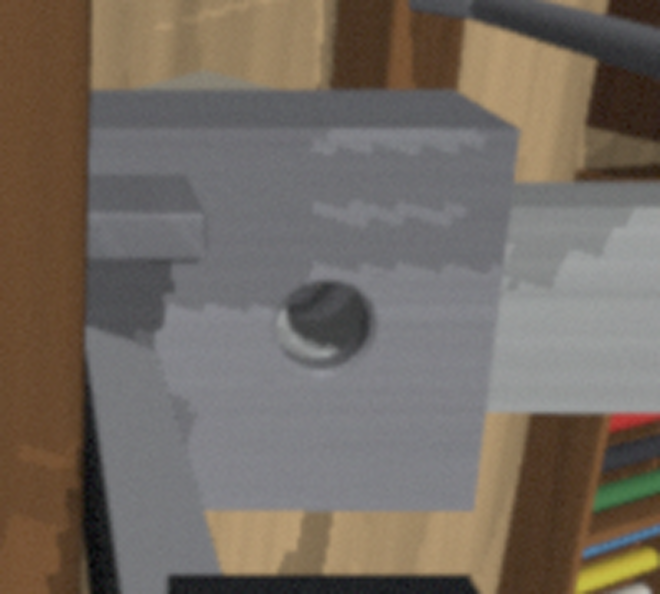

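View pics/w3.png

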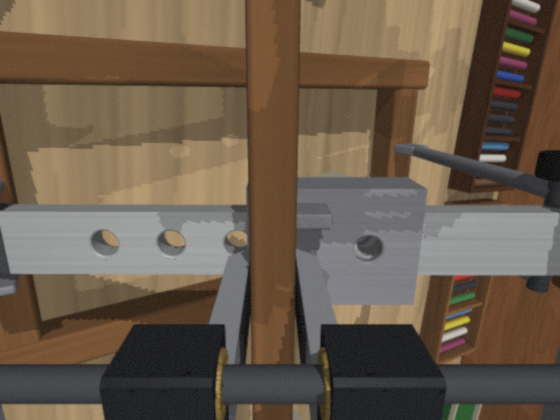

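```bash
python3 - <<'E'
import cv2,numpy as np
f=cv2.imread('pics/w3.png')
cv2.imwrite('pics/w3y.png',cv2.resize(f[190:290,70:270],None,fx=4,fy=4,interpolation=cv2.INTER_CUBIC))
cv2.imwrite('pics/w3x.png',cv2.resize(f[225:270,345:395],None,fx=12,fy=12,interpolation=cv2.INTER_CUBIC))
E
```

```text
(no output)
```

View pics/w3y.png

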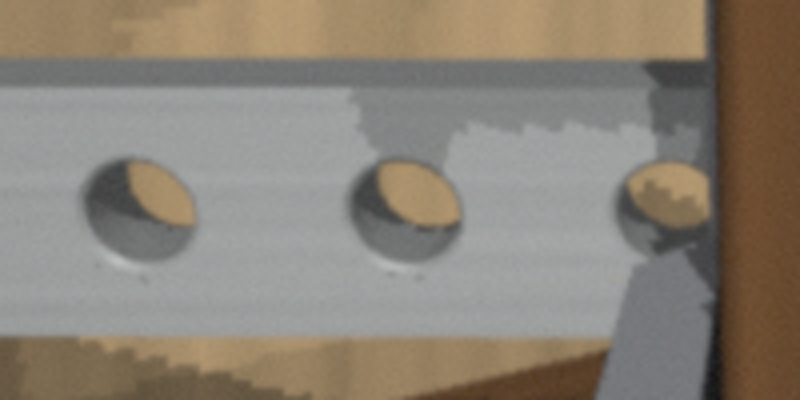

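View pics/w3x.png

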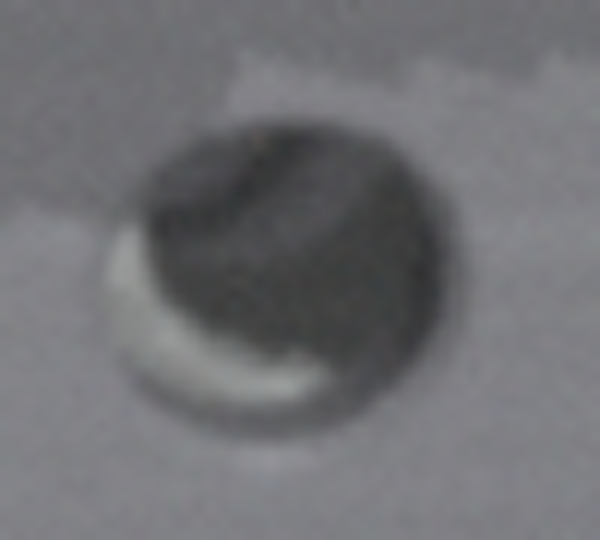

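```bash
cat > fit2.py <<'E'
from fit import *
d=np.load("pics/w3.npz");C["w3"]={"K":d["K"],"view":d["view"]}
o3=[("w3",(104.6,242.4),"a"),("w3",(171.1,242.4),"b"),("w3",(368.0,247.7),"g")]
def P(v):
    M=mastR(v[3]);q=pts(v);q["a"]=v[:3]-.16*M[:,0];q["b"]=v[:3]-.12*M[:,0];q["g"]=v[:3]+(v[5]-.14)*M[:,0]+.008*M[:,2];return q
def go2(ob):
    fun=lambda v:np.concatenate([proj(n,P(v)[k])-np.array(uv) for n,uv,k in ob])
    r=least_squares(fun,[.613,.147,.188,.08,.042,.137]);return r
if __name__=="__main__":
    w1=[o[:3] for o in obs]
    for ob in (w1[:3]+o3,w1+o3,w1[3:]+o3):
        r=go2(ob);print(r.x);print(np.round(r.fun.reshape(-1,2),2).tolist())
E
python3 fit2.py
```

```text
[0.6141 0.1466 0.1874 0.0845 0.042  0.1363]
[[0.01, 0.37], [0.16, 0.33], [-0.02, -0.09], [-0.01, -0.12], [-0.07, -0.1], [0.0, -0.16]]
[0.6141 0.1466 0.1876 0.0842 0.0422 0.1361]
[[0.34, 0.34], [0.33, 0.31], [0.17, -0.1], [-0.48, 1.41], [-0.48, 1.25], [-0.03, 1.25], [0.64, 0.45], [0.28, 0.37], [0.36, 0.74], [0.01, -0.16], [0.02, -0.12], [0.0, -0.13]]
[0.614  0.1468 0.1886 0.0837 0.044  0.1355]
[[-0.57, 1.4], [-0.56, 1.25], [-0.18, 0.79], [0.59, 0.15], [0.22, 0.08], [0.79, 0.13], [0.0, -0.04], [0.29, 0.03], [-0.0, 0.13]]
```

>>> arm_command([
  [[0, 0, 0], [2, 0, 0], 255],
  [[0, 0, 0], [2, 0, 0], 255],
  [[0, 0, 0], [0, 0, 0], 255],
  [[0, 0, 0], [0, 0, 0], 255],
])

```text
clock: 4.63
eef_pos: [0.552, 0.141, 0.1858]
orientation: [-3.013, -0.124, -0.798]
wrist_force: [-15.9, -1.5, 9.1]
grip_width: 0.213
```

```bash
python3 - <<'E'
from e import *
s,m=st();print("in mast axes rel start",M.T@(s["eef_pos"]-grip(S0,0))*1e3)
c=ctrl.get_calibration("wrist");f=ctrl.grab_frame("wrist");cv2.imwrite("pics/w4.png",f[:,:,::-1])
np.savez("pics/w4.npz",K=c["K"],view=c["view"])
f=f[:,:,::-1]
a=cv2.resize(f[190:290,60:260],None,fx=4,fy=4,interpolation=cv2.INTER_CUBIC)
b=cv2.resize(f[222:272,345:395],None,fx=4,fy=4,interpolation=cv2.INTER_CUBIC)
cv2.imwrite('pics/w4x.png',cv2.resize(f[225:270,345:395],None,fx=12,fy=12,interpolation=cv2.INTER_CUBIC))
cv2.imwrite('pics/w4y.png',a)
E
```

```text
t 4.63 p [0.552  0.141  0.1858] z [ 0.4931  0.0419 -0.869 ] x [0.8661 0.071  0.4949] F [-15.8841  -1.4872   9.1375] g 0.213 q [ 0.18 -0.24  1.8  -0.05  1.06  0.11]
in mast axes rel start [98.0447 -0.8782 20.6129]
```

View pics/w4y.png

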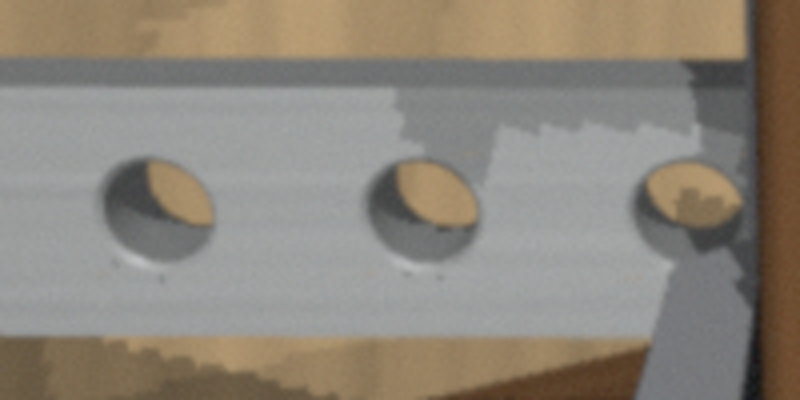

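View pics/w4x.png

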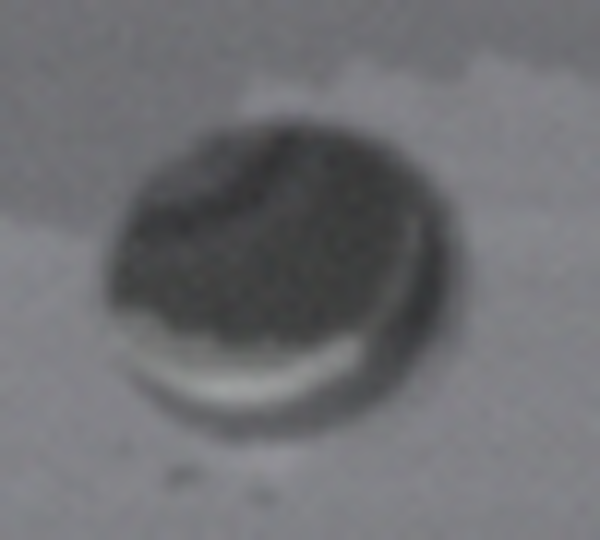

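```bash
cat > fit3.py <<'E'
from fit2 import *
d=np.load("pics/w4.npz");C["w4"]={"K":d["K"],"view":d["view"]}
o4=[("w4",(99.4,242.4),"a"),("w4",(165.6,242.4),"b"),("w4",(368.1,247.8),"g4")]
def P4(v):
    q=P(v);M=mastR(v[3]);q["g4"]=v[:3]+(v[6]-.14)*M[:,0]+.008*M[:,2];return q
w1=[o[:3] for o in obs]
for ob in (w1[:3]+o3+o4,w1+o3+o4):
    fun=lambda v:np.concatenate([proj(n,P4(v)[k])-np.array(uv) for n,uv,k in ob])
    r=least_squares(fun,[.613,.147,.188,.08,.042,.137,.14]);print(r.x,np.abs(r.fun).max())
E
python3 fit3.py
```

```text
[0.6141 0.1465 0.1873 0.0846 0.042  0.1363 0.1397] 0.4412914602803255
[0.6141 0.1466 0.1876 0.0844 0.0422 0.1361 0.1395] 1.4012404828447416
```

>>> arm_command([
  [[0, 0, 0], [0.5, 0, 0], 255],
  [[0, 0, 0], [0, 0, 0], 255],
  [[0, 0, 0], [0, 0, 0], 200],
  [[0, 0, 0], [0, 0, 0], 160],
  [[0, 0, 0], [0, 0, 0], 150],
  [[0, 0, 0], [0, 0, 0], 150],
  [[0, 0, 0], [0, 0, -15], 150],
  [[0, 0, 0], [0, 0, -30], 150],
  [[0, 0, 0], [0, 0, -30], 150],
  [[0, 0, 0], [0, 0, -30], 150],
  [[0, 0, 0], [0, 0, 0], 120],
  [[0, 0, 0], [0, 0, 0], 120],
])

```text
clock: 5.68
eef_pos: [0.5034, 0.1368, 0.2794]
orientation: [-3.009, -0.123, -0.811]
wrist_force: [-0.2, -0.4, -0.8]
grip_width: 0.509
```

```bash
python3 - <<'E'
from e import *
st()
c=ctrl.get_calibration("wrist");f=ctrl.grab_frame("wrist");cv2.imwrite("pics/w5.png",f[:,:,::-1])
np.savez("pics/w5.npz",K=c["K"],view=c["view"])
E
```

```text
t 5.68 p [0.5034 0.1368 0.2794] z [ 0.5011  0.0429 -0.8643] x [0.8615 0.0702 0.5029] F [-0.1654 -0.4374 -0.8079] g 0.509 q [ 0.19 -0.38  1.72 -0.06  1.27  0.11]
```

View pics/w5.png

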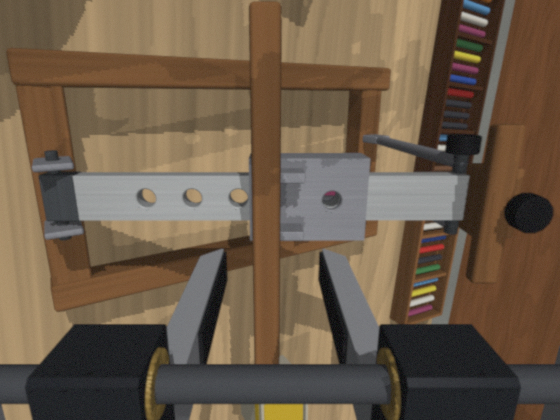

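```bash
python3 - <<'E'
from e import *
by=.118+np.pi/2
Rp=toolR(np.array([np.cos(by),np.sin(by),0]),np.array([0,0,-1.]))
plan(np.array([.59,-.357,.24]),Rp,N=19)
E
```

```text
clock 5.73 rows 19 turn/row deg [ 1.26 -1.22 -4.73] shift/row mm [-20.6  21.   -1.6] | total rot [ 23.95 -23.21 -89.78] total tool mm [ 22.1 499.2  54.4]
```

>>> arm_command([
  [[0, 0, 0], [2, 30, -4], 120],
  [[0, 0, 0], [3, 36, -4], 120],
  [[0, 0, 0], [3, 36, -4], 120],
  [[0, 0, 0], [3, 36, -4], 120],
  [[0, 0, 0], [3, 36, -4], 120],
  [[0, 0, 0], [3, 36, 0], 120],
  [[0, 0, 0], [3, 36, 0], 120],
  [[0, 0, 0], [0, 10, 0], 120],
])

```text
clock: 6.4
eef_pos: [0.531, -0.1231, 0.2999]
orientation: [-3.014, -0.113, -0.797]
wrist_force: [-0.2, -1.0, -0.0]
grip_width: 0.534
```

```bash
python3 - <<'E'
from e import *
by=.118+np.pi/2
Rp=toolR(np.array([np.cos(by),np.sin(by),0]),np.array([0,0,-1.]))
st();plan(np.array([.59,-.357,.24]),Rp,N=16)
E
```

```text
t 6.40 p [ 0.531  -0.1231  0.2999] z [ 0.4926  0.0395 -0.8694] x [0.867  0.0645 0.4941] F [-0.198  -1.0143 -0.0252] g 0.534 q [-0.51 -0.29  1.62  0.29  1.38 -0.58]
clock 6.40 rows 16 turn/row deg [ 1.48 -1.43 -5.64] shift/row mm [-11.6  12.4   2. ] | total rot [ 23.73 -22.96 -90.2 ] total tool mm [  6.4 237.8  71.9]
```

>>> arm_command([
  [[1.5, -1.4, -5.6], [-11, 12, 2], 120],
  [[1.5, -1.4, -5.6], [-11, 12, 2], 120],
  [[1.5, -1.4, -5.6], [-11, 12, 2], 120],
  [[1.5, -1.4, -5.6], [-11, 12, 2], 120],
  [[1.5, -1.4, -5.6], [-11, 12, 2], 120],
  [[1.5, -1.4, -5.6], [-11, 12, 2], 120],
  [[1.5, -1.4, -5.6], [-11, 12, 2], 120],
  [[1.5, -1.4, -5.6], [-11, 12, 2], 120],
  [[1.5, -1.4, -5.6], [-11, 12, 2], 120],
  [[1.5, -1.4, -5.6], [-11, 12, 2], 120],
  [[1.5, -1.4, -5.6], [-11, 12, 2], 120],
  [[1.5, -1.4, -5.6], [-11, 12, 2], 120],
  [[1.5, -1.4, -5.6], [-11, 12, 2], 120],
  [[1.5, -1.4, -5.6], [-11, 12, 2], 120],
  [[1.5, -1.4, -5.6], [-11, 12, 2], 120],
  [[1.5, -1.4, -5.6], [-11, 12, 2], 120],
  [[0, 0, 0], [0, 0, 0], 100],
  [[0, 0, 0], [0, 0, 0], 100],
  [[0, 0, 0], [0, 0, 0], 100],
])

```text
clock: 7.98
eef_pos: [0.57, -0.3444, 0.2375]
orientation: [-2.086, -2.341, -0.02]
wrist_force: [-0.1, -0.5, -0.2]
grip_width: 0.607
```

```bash
python3 - <<'E'
from e import *
by=.118+np.pi/2
Rp=toolR(np.array([np.cos(by),np.sin(by),0]),np.array([0,0,-1.]))
st();plan(np.array([.59,-.357,.24]),Rp)
c=ctrl.get_calibration("wrist");f=ctrl.grab_frame("wrist");cv2.imwrite("pics/w6.png",f[:,:,::-1])
np.savez("pics/w6.npz",K=c["K"],view=c["view"])
E
```

```text
t 7.98 p [ 0.57   -0.3444  0.2375] z [ 0.0041  0.0132 -0.9999] x [-0.1147  0.9933  0.0126] F [-0.1398 -0.4829 -0.2419] g 0.607 q [-0.64  0.35  0.99  0.01  1.8  -2.32]
clock 7.98 rows 1 turn/row deg [ 0.32 -0.72 -0.17] shift/row mm [-14.8  18.4  -2.5] | total rot [ 0.32 -0.72 -0.17] total tool mm [-14.7  18.4  -2.5]
```

View pics/w6.png

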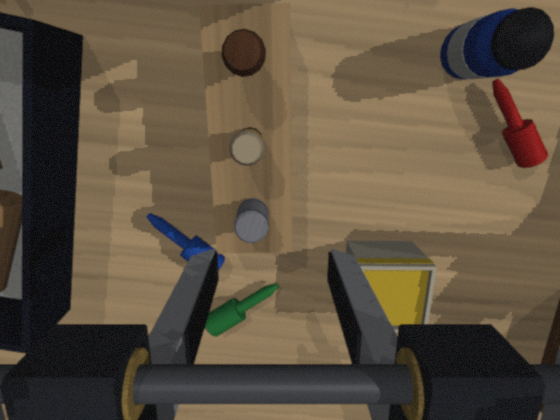

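```bash
python3 - <<'E'
import cv2
f=cv2.imread('pics/w6.png')
cv2.imwrite('pics/w6z.png',cv2.resize(f[185:260,205:300],None,fx=8,fy=8,interpolation=cv2.INTER_CUBIC))
E
```

View pics/w6z.png

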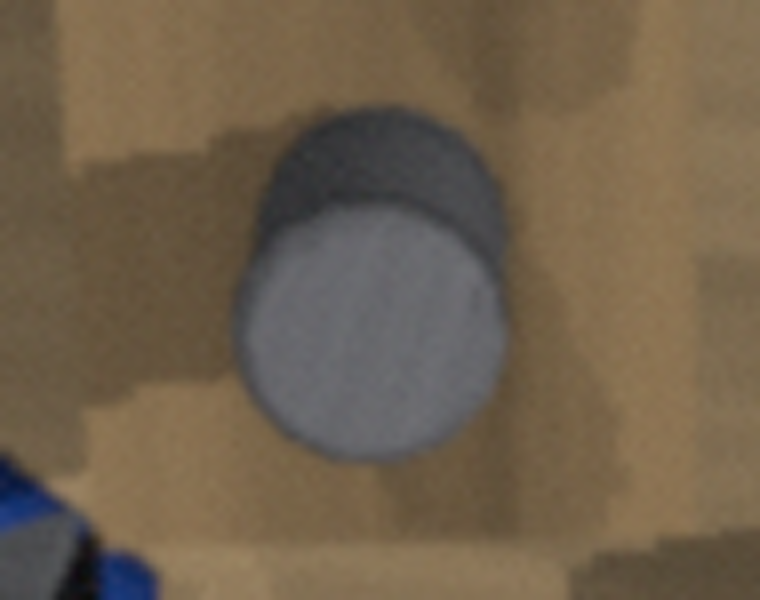

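```bash
cat >> e.py <<'E'
by=.118+np.pi/2
Rp=toolR(np.array([np.cos(by),np.sin(by),0]),np.array([0,0,-1.]))
E
python3 - <<'E'
from e import *
d=np.load("pics/w6.npz");c={"K":d["K"],"view":d["view"]}
p=plane("w",(251.2,226.1),.110,c);print(p)
print([np.linalg.norm(plane("w",a,.11,c)-plane("w",b,.11,c)) for a,b in(((205+240/8,226),(205+506/8,226)),((251,185+203/8),(251,185+462/8)))])
plan(np.array([p[0],p[1],.15]),Rp)
plan(np.array([p[0],p[1],.08]),Rp)
E
```

```text
[ 0.5944 -0.3589  0.11  ]
[np.float64(0.02874635185224603), np.float64(0.029740941996522285)]
clock 8.03 rows 3 turn/row deg [ 0.13 -0.22 -0.06] shift/row mm [-5.8  7.5 29.5] | total rot [ 0.38 -0.66 -0.17] total tool mm [-18.   22.1  88.4]
clock 8.03 rows 5 turn/row deg [ 0.08 -0.13 -0.03] shift/row mm [-3.6  4.5 31.7] | total rot [ 0.38 -0.66 -0.17] total tool mm [-18.8  21.7 158.4]
```

>>> arm_command([
  [[0.1, -0.2, 0], [-6, 7.5, 29], 100],
  [[0.1, -0.2, 0], [-6, 7.5, 29], 100],
  [[0.1, -0.2, 0], [-6, 7.5, 29], 100],
  [[0, 0, 0], [0, 0, 0], 100],
  [[0, 0, 0], [0, 0, 0], 100],
])

```text
clock: 8.45
eef_pos: [0.5936, -0.359, 0.1502]
orientation: [-2.087, -2.343, -0.002]
wrist_force: [0.7, -0.5, 0.9]
grip_width: 0.608
```

```bash
python3 - <<'E'
from e import *
st();plan(np.array([.5944,-.3589,.08]),Rp)
c=ctrl.get_calibration("wrist");f=ctrl.grab_frame("wrist");cv2.imwrite("pics/w7.png",f[:,:,::-1])
E
```

```text
t 8.45 p [ 0.5936 -0.359   0.1502] z [-0.0018  0.0032 -1.    ] x [-0.1151  0.9934  0.0034] F [ 0.6604 -0.5144  0.8626] g 0.608 q [-0.63  0.43  1.06  0.    1.65 -2.31]
clock 8.45 rows 2 turn/row deg [-0.04 -0.1  -0.08] shift/row mm [-0.   0.4 35.1] | total rot [-0.08 -0.19 -0.15] total tool mm [-0.2  0.9 70.2]
```

View pics/w7.png

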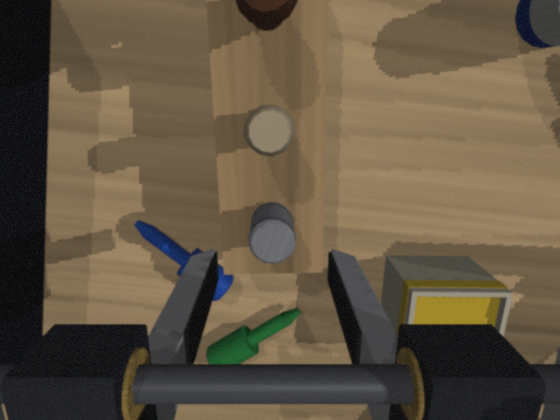

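>>> arm_command([
  [[0, 0, 0], [0, 0.5, 20], 100],
  [[0, 0, 0], [0, 0.5, 20], 100],
  [[0, 0, 0], [0, 0, 20], 100],
  [[0, 0, 0], [0, 0, 10], 100],
  [[0, 0, 0], [0, 0, 0], 100],
  [[0, 0, 0], [0, 0, 0], 170],
  [[0, 0, 0], [0, 0, 0], 255],
  [[0, 0, 0], [0, 0, 0], 255],
  [[0, 0, 0], [0, 0, 0], 255],
  [[0, 0, 0], [0, 0, 0], 255],
  [[0, 0, 0], [0, 0, 0], 255],
])

```text
clock: 9.42
eef_pos: [0.5971, -0.3596, 0.0838]
orientation: [2.086, 2.345, 0.004]
wrist_force: [-1.4, 1.9, 4.5]
grip_width: 0.31
```

```bash
python3 - <<'E'
from e import *
st();
E
```

```text
t 9.42 p [ 0.5971 -0.3596  0.0838] z [ 0.0041 -0.0004 -1.    ] x [-0.1165  0.9932 -0.0009] F [-1.3766  1.9105  4.4758] g 0.310 q [-0.62  0.46  1.15  0.    1.53 -2.31]
```

>>> arm_command([
  [[0, 0, 0], [0, 0, -8], 255],
  [[0, 0, 0], [0, 0, -15], 255],
  [[0, 0, 0], [0, 0, -20], 255],
  [[0, 0, 0], [0, 0, -25], 255],
  [[0, 0, 0], [0, 0, -30], 255],
  [[0, 0, 0], [0, 0, -30], 255],
  [[0, 0, 0], [0, 0, -30], 255],
  [[0, 0, 0], [0, 0, -30], 255],
  [[0, 0, 0], [0, 0, -30], 255],
  [[0, 0, 0], [0, 0, 0], 255],
  [[0, 0, 0], [0, 0, 0], 255],
])

```text
clock: 10.33
eef_pos: [0.5965, -0.3604, 0.3023]
orientation: [2.084, 2.342, 0.002]
wrist_force: [-0.7, 0.6, -2.9]
grip_width: 0.312
```

```bash
python3 - <<'E'
from e import *
st()
for n in("wrist","side"):
    c=ctrl.get_calibration(n);f=ctrl.grab_frame(n);cv2.imwrite(f"pics/{n}8.png",f[:,:,::-1])
    np.savez(f"pics/{n}8.npz",K=c["K"],view=c["view"])
E
```

```text
t 10.33 p [ 0.5965 -0.3604  0.3023] z [ 0.006  -0.0032 -1.    ] x [-0.1159  0.9933 -0.0038] F [-0.6623  0.5732 -2.9234] g 0.312 q [-0.63  0.44  0.75  0.    1.95 -2.31]
```

View pics/wrist8.png

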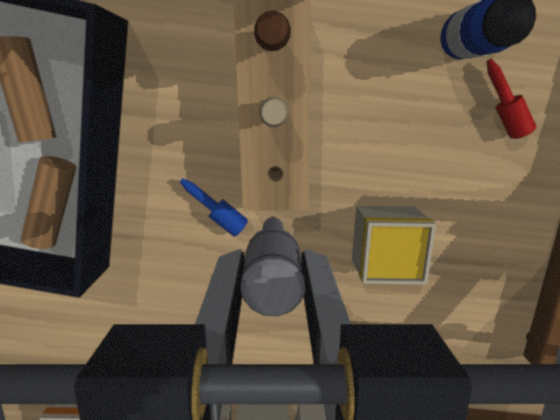

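View pics/side8.png

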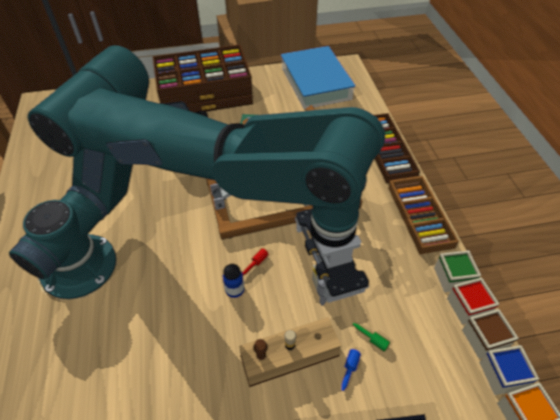

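```bash
python3 - <<'E'
import cv2
f=cv2.imread('pics/wrist8.png')
cv2.imwrite('pics/w8z.png',cv2.resize(f[205:330,215:335],None,fx=5,fy=5,interpolation=cv2.INTER_CUBIC))
E
```

```text
(no output)
```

View pics/w8z.png

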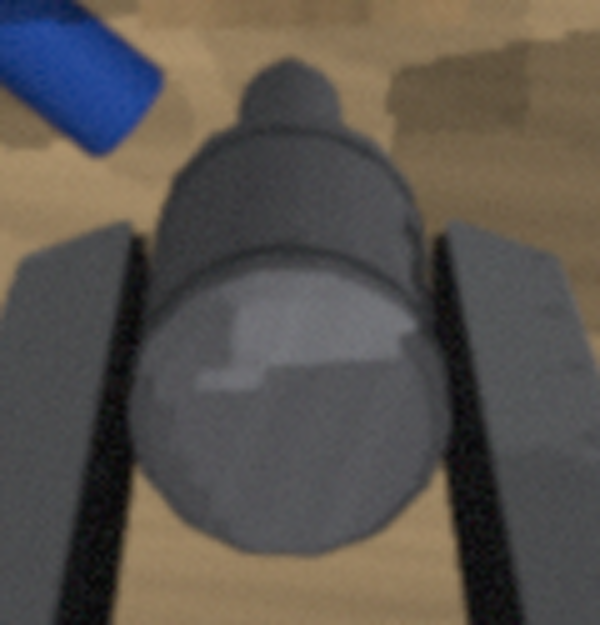

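```bash
python3 - <<'E'
from e import *
s,m=st()
d=np.load("pics/wrist8.npz");c={"K":d["K"],"view":d["view"]}
def tool(uv,zt):
    p,dd=ray("w",uv,c);p=m.T@(p-s["eef_pos"]);dd=m.T@dd;return (p+dd*(zt-p[2])/dd[2])*1e3
for h in(.014,.018):
  print("head",tool((272.6,285.8),h-.044),"L/R",tool((215+130/5-.4,285.8),h-.044)[0],tool((215+450/5-.4,285.8),h-.044)[0])
  print("top/bot",tool((272.6,205+258/5-.4),h-.044)[1],tool((272.6,205+555/5-.4),h-.044)[1])
  print("nose upper edge",tool((215+291/5-.4,205+57/5-.4),h+.056),"under-head edge",tool((272.6,205+128/5-.4),h))
E
```

```text
t 10.43 p [ 0.5956 -0.3597  0.2974] z [-0.001  0.002 -1.   ] x [-0.1159  0.9933  0.0021] F [-0.0073  0.0254 -3.0258] g 0.310 q [-0.63  0.44  0.75  0.    1.95 -2.31]
head [ -0.8673  -2.0678 -30.    ] L/R -15.53333450144013 13.778813111228935
top/bot -16.821393646770836 13.578742995102145
nose upper edge [-1.4055 -2.9228 70.    ] under-head edge [ -1.173  -12.8942  14.    ]
head [ -0.8932   0.1155 -26.    ] L/R -15.939429572916522 14.132620539093237
top/bot -15.0205829498406 16.16766175288538
nose upper edge [-1.4296 -1.6115 74.    ] under-head edge [ -1.1993 -11.4137  18.    ]
```

```bash
cat >> e.py <<'E'
T=np.array([.6141,.1466,.1876]);YAW=.083
M=mastR(YAW);X,Y,Z=M.T
F=T+.008*Z
RI=toolR(Y,-Z)
E
python3 - <<'E'
from e import *
st();plan(F+.15*Z+np.array([0,0,.03]),RI,N=16);print(F, F+.15*Z)
E
```

```text
t 10.43 p [ 0.5956 -0.3597  0.2974] z [-0.001  0.002 -1.   ] x [-0.1159  0.9933  0.0021] F [-0.0073  0.0254 -3.0258] g 0.310 q [-0.63  0.44  0.75  0.    1.95 -2.31]
clock 10.43 rows 16 turn/row deg [-1.88 -0.04  0.11] shift/row mm [31.4  0.3 -3.7] | total rot [-30.04  -0.62   1.83] total tool mm [503.4  -1.9 -56. ]
[0.6101 0.1463 0.1945] [0.5354 0.1401 0.3244]
```

>>> arm_command([
  [[0, 0, 0], [0, 0, -25], 255],
  [[0, 0, 0], [10, 0, -25], 255],
  [[-1.9, 0, 0.1], [30, 0, 0], 255],
  [[-1.9, 0, 0.1], [31, 0, 0], 255],
  [[-1.9, 0, 0.1], [31, 0, 0], 255],
  [[-1.9, 0, 0.1], [31, 0, 0], 255],
  [[-1.9, 0, 0.1], [31, 0, 0], 255],
  [[-1.9, 0, 0.1], [31, 0, 0], 255],
  [[-1.9, 0, 0.1], [31, 0, 0], 255],
  [[-1.9, 0, 0.1], [31, 0, 0], 255],
  [[-1.9, 0, 0.1], [31, 0, 0], 255],
  [[-1.9, 0, 0.1], [31, 0, 0], 255],
  [[-1.9, 0, 0.1], [31, 0, 0], 255],
  [[-1.9, 0, 0.1], [31, 0, 0], 255],
  [[-1.9, 0, 0.1], [31, 0, 0], 255],
  [[-1.9, 0, 0.1], [31, 0, 0], 255],
  [[-1.9, 0, 0.1], [31, 0, 0], 255],
  [[-1.6, 0, 0.1], [29, 0, 0], 255],
  [[0, 0, 0], [0, 0, 0], 255],
  [[0, 0, 0], [0, 0, 0], 255],
])

```text
clock: 12.1
eef_pos: [0.5419, 0.1419, 0.3467]
orientation: [1.849, 2.027, 0.546]
wrist_force: [-0.2, -0.6, -1.3]
grip_width: 0.31
```

```bash
python3 - <<'E'
from e import *
st();plan(F+.11*Z,RI)
E
```

```text
t 12.10 p [0.5419 0.1419 0.3467] z [ 0.495   0.0515 -0.8674] x [-0.0933  0.9956  0.0059] F [-0.1946 -0.5544 -1.2788] g 0.310 q [ 0.18 -0.27  1.52 -0.04  1.38 -1.49]
clock 12.10 rows 2 turn/row deg [-0.08 -0.29  0.18] shift/row mm [-0.7 -8.4 28. ] | total rot [-0.16 -0.59  0.35] total tool mm [ -1.8 -16.8  56. ]
```

>>> arm_command([
  [[0, -0.3, 0.2], [0, -8, 25], 255],
  [[0, -0.3, 0.2], [-1, -8, 25], 255],
  [[0, 0, 0], [0, 0, 0], 255],
  [[0, 0, 0], [0, 0, 0], 255],
  [[0, 0, 0], [0, 0, 0], 255],
])

```text
clock: 12.52
eef_pos: [0.5555, 0.1398, 0.3001]
orientation: [1.857, 2.005, 0.543]
wrist_force: [0.6, 0.8, -1.2]
grip_width: 0.314
```

```bash
python3 - <<'E'
from e import *
s,m=st();plan(F+.11*Z,RI)
c=ctrl.get_calibration("wrist");f=ctrl.grab_frame("wrist");cv2.imwrite("pics/w9.png",f[:,:,::-1])
np.savez("pics/w9.npz",K=c["K"],view=c["view"],p=s["eef_pos"],m=m)
cv2.imwrite('pics/w9z.png',cv2.resize(f[120:320,180:370,::-1],None,fx=4,fy=4,interpolation=cv2.INTER_CUBIC)[:600])
f=ctrl.grab_frame("side");cv2.imwrite("pics/s9.png",f[:,:,::-1])
E
```

```text
t 12.52 p [0.5555 0.1398 0.3001] z [ 0.5018  0.0397 -0.8641] x [-0.077   0.997   0.0011] F [ 0.5745  0.8419 -1.1514] g 0.314 q [ 0.18 -0.26  1.6  -0.05  1.28 -1.47]
clock 12.52 rows 1 turn/row deg [ 0.22  0.11 -0.33] shift/row mm [ 1.9 -5.2  8.9] | total rot [ 0.22  0.11 -0.33] total tool mm [ 1.9 -5.2  8.9]
```

View pics/w9.png

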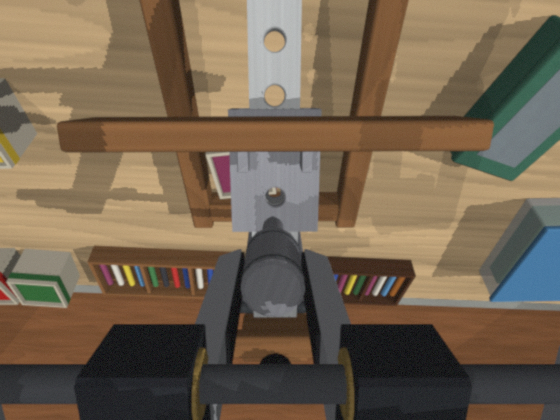

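View pics/s9.png

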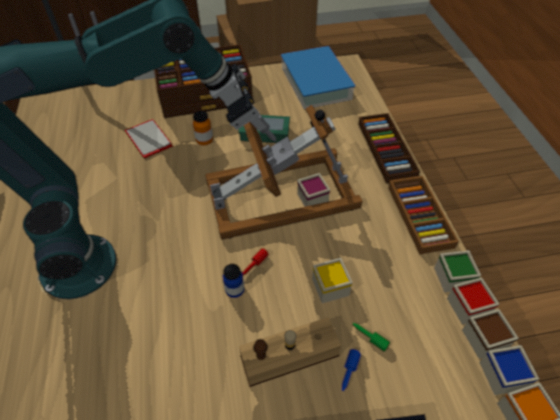

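View pics/w9z.png

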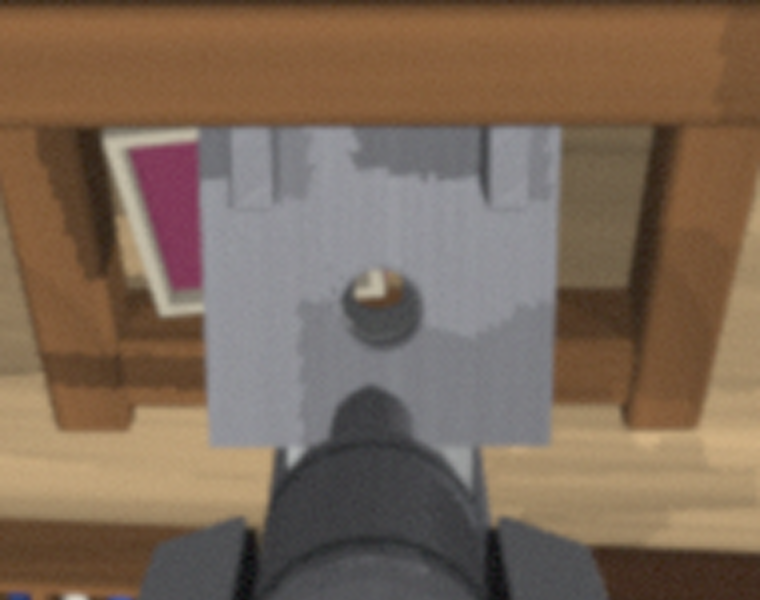

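```bash
python3 - <<'E'
from e import *
d=np.load("pics/w9.npz");c={"K":d["K"],"view":d["view"]};p0,m=d["p"],d["m"]
def tool(uv,zt):
    p,dd=ray("w",uv,c);p=m.T@(p-p0);dd=m.T@dd;return (p+dd*(zt-p[2])/dd[2])*1e3
u=lambda a,b:(180+(a+.5)/4-.5,120+(b+.5)/4-.5)
zp=(m.T@(F-p0));print("F tool",zp*1e3)
for z in(zp[2],zp[2]-.003):
  print("hole",tool(u(382,308.5),z),"L/R",tool(u(342,308.5),z)[0],tool(u(422,308.5),z)[0],"plate L/R",tool(u(200,180),z)[:2],tool(u(561,180),z)[:2],"far edge",tool(u(382,444),z)[:2])
for h in(.014,.016,.018):
  print(h,"nose edge",tool(u(372,386),h+.056),"under edge",tool(u(372,440),h),"shank L/R", tool(u(333,430),h+.03)[0],tool(u(412,430),h+.03)[0])
E
```

```text
F tool [  2.1389  -5.6693 118.9073]
hole [  1.8882  -6.042  118.9073] L/R -6.342740080560013 10.118738117526231 plate L/R [-34.7132 -32.6621] [ 37.721  -32.7413] far edge [ 1.9772 23.5848]
hole [  1.8676  -6.8378 115.9073] L/R -6.280800911627319 10.015745606000666 plate L/R [-34.367  -33.1912] [ 37.3415 -33.2696] far edge [ 1.9558 22.4921]
0.014 nose edge [-0.1529 -5.0022 70.    ] under edge [ -0.1462 -15.2063  14.    ] shank L/R -6.312053914329571 6.178406763188556
0.016 nose edge [-0.1528 -4.3598 72.    ] under edge [ -0.146  -14.4839  16.    ] shank L/R -6.3668502076029165 6.234875996336155
0.018 nose edge [-0.1528 -3.7174 74.    ] under edge [ -0.1459 -13.7614  18.    ] shank L/R -6.421646500876264 6.291345229483755
```

>>> arm_command([
  [[0.1, 0, -0.2], [1, -3, 12], 255],
  [[0.1, 0, -0.1], [1, -2.5, 12], 255],
  [[0, 0, 0], [0, 0, 8], 255],
  [[0, 0, 0], [0, 0, 0], 255],
  [[0, 0, 0], [0, 0, 0], 255],
  [[0, 0, 0], [0, 0, 0], 255],
])

```text
clock: 13.12
eef_pos: [0.5663, 0.1438, 0.2692]
orientation: [1.852, 2.014, 0.538]
wrist_force: [0.5, -0.9, -1.3]
grip_width: 0.308
```

```bash
python3 - <<'E'
from e import *
s,m=st();plan(F+.09*Z,RI)
c=ctrl.get_calibration("wrist");f=ctrl.grab_frame("wrist");cv2.imwrite("pics/w10.png",f[:,:,::-1])
np.savez("pics/w10.npz",K=c["K"],view=c["view"],p=s["eef_pos"],m=m)
cv2.imwrite('pics/w10z.png',cv2.resize(f[170:290,200:350,::-1],None,fx=5,fy=5,interpolation=cv2.INTER_CUBIC)[:600])
E
```

```text
t 13.12 p [0.5663 0.1438 0.2692] z [ 0.4985  0.0404 -0.8659] x [-0.083   0.9965 -0.0013] F [ 0.4801 -0.9106 -1.2745] g 0.308 q [ 0.18 -0.23  1.63 -0.05  1.21 -1.47]
clock 13.12 rows 1 turn/row deg [0.01 0.06 0.04] shift/row mm [-1.1  0.7 -3.4] | total rot [0.01 0.06 0.04] total tool mm [-1.1  0.7 -3.4]
```

View pics/w10z.png

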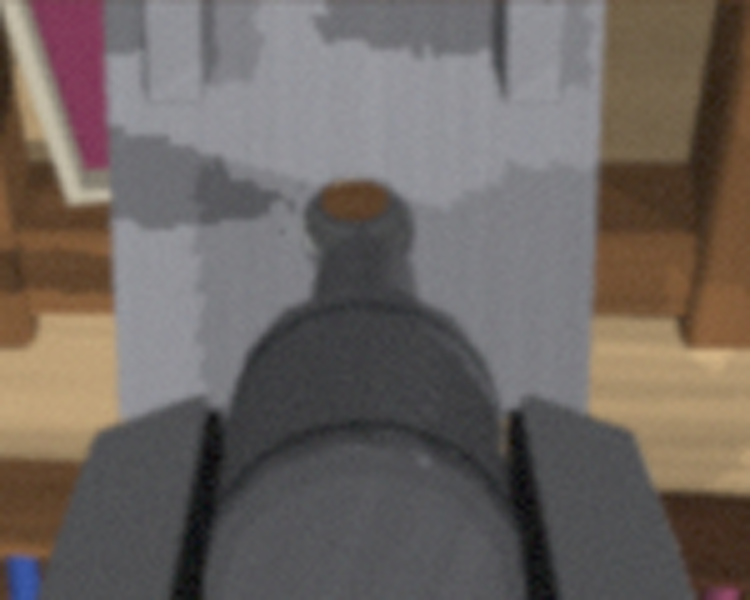

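```bash
python3 - <<'E'
from e import *
d=np.load("pics/w10.npz");c={"K":d["K"],"view":d["view"]};p0,m=d["p"],d["m"]
def tool(uv,zt):
    p,dd=ray("w",uv,c);p=m.T@(p-p0);dd=m.T@dd;return (p+dd*(zt-p[2])/dd[2])*1e3
u=lambda a,b:(200+(a+.5)/5-.5,170+(b+.5)/5-.5)
zp=(m.T@(F-p0));print("F tool",zp*1e3)
for z in(zp[2],.089):
  print("hole",tool(u(360,231),z),"L/R",tool(u(307,225),z)[0],tool(u(413,225),z)[0],"top",tool(u(360,178),z)[1])
h=.0175
print("under edge",tool(u(364,300),h),"shank", tool(u(315,290),h+.03)[0],tool(u(412,290),h+.03)[0])
E
```

```text
F tool [-1.0422  0.6841 86.5843]
hole [-0.9021  0.1117 86.5843] L/R -8.798167073800935 6.992920714546325 top -8.115560537402283
hole [-0.9089  0.8855 89.    ] L/R -8.876364161560339 7.057530241173796 top -7.416126725158165
under edge [ -0.2578 -13.9202  17.5   ] shank -6.572969221503467 5.893610248893774
```

>>> arm_command([
  [[0, 0, 0], [-0.5, 0, 6], 255],
  [[0, 0, 0], [0, 0, 6], 255],
  [[0, 0, 0], [0, 0, 5], 255],
  [[0, 0, 0], [0, 0, 5], 255],
  [[0, 0, 0], [0, 0, 4], 255],
  [[0, 0, 0], [0, 0, 0], 255],
])

```text
clock: 13.67
eef_pos: [0.5796, 0.144, 0.2457]
orientation: [1.852, 2.013, 0.538]
wrist_force: [1.0, -1.7, -2.3]
grip_width: 0.312
```

```bash
python3 - <<'E'
from e import *
s,m=st();print("F tool",m.T@(F-s["eef_pos"])*1e3, "force tool",m.T@s["wrist_force"])
f=ctrl.grab_frame("wrist")
cv2.imwrite('pics/w11z.png',cv2.resize(f[170:290,200:350,::-1],None,fx=5,fy=5,interpolation=cv2.INTER_CUBIC)[:600])
E
```

```text
t 13.67 p [0.5796 0.144  0.2457] z [ 0.4982  0.0399 -0.8661] x [-0.0827  0.9966 -0.0017] F [ 0.9886 -1.6717 -2.2501] g 0.312 q [ 0.18 -0.19  1.65 -0.05  1.16 -1.47]
F tool [-0.2271  0.9485 59.6633] force tool [-1.7439 -0.3924  2.3748]
```

View pics/w11z.png

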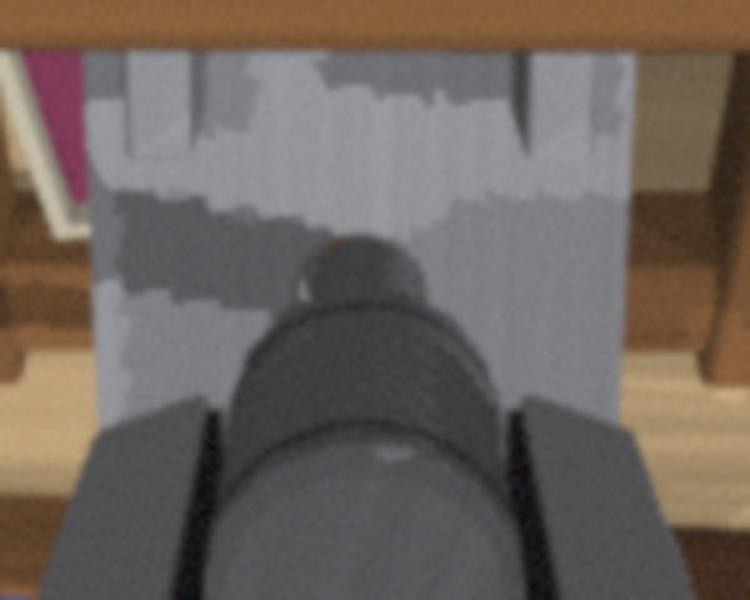

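>>> arm_command([
  [[0, 0, 0], [-0.5, 0, 4], 255],
  [[0, 0, 0], [0, 0, 4], 255],
  [[0, 0, 0], [0, 0, 4], 255],
  [[0, 0, 0], [0, 0, 4], 255],
  [[0, 0, 0], [0, 0, 0], 255],
])

```text
clock: 14.13
eef_pos: [0.5876, 0.1442, 0.2322]
orientation: [1.852, 2.013, 0.538]
wrist_force: [1.5, -1.1, -3.8]
grip_width: 0.31
```

```bash
python3 - <<'E'
from e import *
s,m=st();print("F tool",m.T@(F-s["eef_pos"])*1e3, "force tool",m.T@s["wrist_force"],s["ft_torque"])
E
```

```text
t 14.13 p [0.5876 0.1442 0.2322] z [ 0.4987  0.0401 -0.8658] x [-0.0828  0.9966 -0.0016] F [ 1.5165 -1.1437 -3.8362] g 0.310 q [ 0.17 -0.17  1.66 -0.05  1.13 -1.47]
F tool [ 0.2189  0.712  43.9104] force tool [-1.2592 -0.6937  4.032 ] [-0.1456  0.0107 -0.0889]
```

>>> arm_command([
  [[0, 0, 0], [0, 0, 4], 255],
  [[0, 0, 0], [0, 0, 4], 255],
  [[0, 0, 0], [0, 0, 4], 255],
  [[0, 0, 0], [0, 0, 3], 255],
  [[0, 0, 0], [0, 0, 0], 255],
])

```text
clock: 14.55
eef_pos: [0.5951, 0.1449, 0.2193]
orientation: [1.852, 2.013, 0.538]
wrist_force: [2.8, -0.9, -2.5]
grip_width: 0.309
```

```bash
python3 - <<'E'
from e import *
s,m=st();print("F tool",m.T@(F-s["eef_pos"])*1e3, "force tool",m.T@s["wrist_force"],s["ft_torque"])
f=ctrl.grab_frame("wrist")
cv2.imwrite('pics/w12z.png',cv2.resize(f[170:290,200:350,::-1],None,fx=5,fy=5,interpolation=cv2.INTER_CUBIC)[:600])
E
```

```text
t 14.55 p [0.5951 0.1449 0.2193] z [ 0.4987  0.0401 -0.8658] x [-0.0828  0.9966 -0.0015] F [ 2.8181 -0.907  -2.5477] g 0.309 q [ 0.17 -0.15  1.67 -0.05  1.1  -1.47]
F tool [ 0.1917  0.6784 29.0523] force tool [-1.1332  1.0912  3.575 ] [-0.1772 -0.0183 -0.0906]
```

View pics/w12z.png

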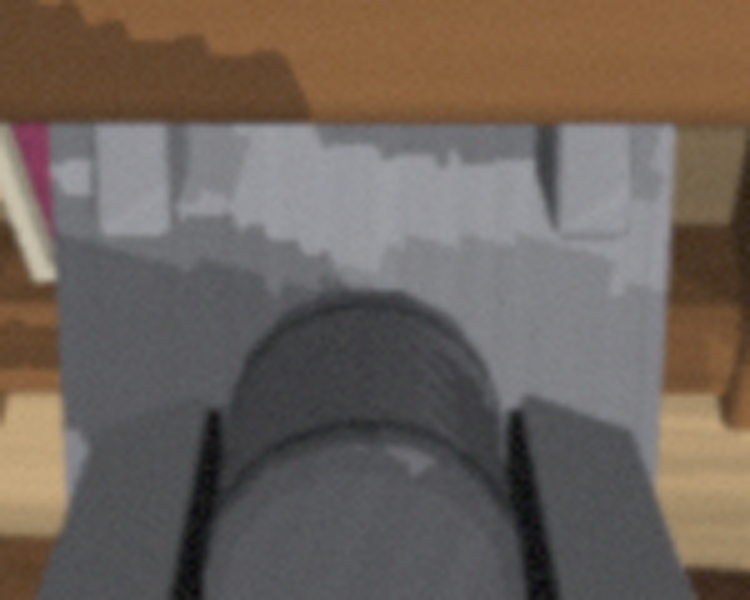

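>>> arm_command([
  [[0, 0, 0], [0, 0, 3], 255],
  [[0, 0, 0], [0, 0, 3], 255],
  [[0, 0, 0], [0, 0, 3], 255],
  [[0, 0, 0], [0, 0, 0], 255],
])

```text
clock: 14.93
eef_pos: [0.5995, 0.1453, 0.2117]
orientation: [1.852, 2.013, 0.538]
wrist_force: [2.7, -0.8, -1.4]
grip_width: 0.309
```

```bash
python3 - <<'E'
from e import *
s,m=st();print("F tool",m.T@(F-s["eef_pos"])*1e3, "force tool",m.T@s["wrist_force"],s["ft_torque"])
E
```

```text
t 14.93 p [0.5995 0.1453 0.2117] z [ 0.4988  0.0402 -0.8658] x [-0.0828  0.9966 -0.0015] F [ 2.7095 -0.7989 -1.3677] g 0.309 q [ 0.17 -0.14  1.67 -0.05  1.09 -1.47]
F tool [ 0.1516  0.6666 20.1941] force tool [-1.0185  1.5954  2.5035] [-0.1919 -0.0184 -0.1277]
```

>>> arm_command([
  [[0, 0, 0], [0, 0, 2], 255],
  [[0, 0, 0], [0, 0, 2], 255],
  [[0, 0, 0], [0, 0, 0], 255],
])

```text
clock: 15.18
eef_pos: [0.6013, 0.1456, 0.2088]
orientation: [1.852, 2.013, 0.539]
wrist_force: [1.8, 0.0, -0.0]
grip_width: 0.314
```

```bash
python3 - <<'E'
from e import *
s,m=st();print("F tool",m.T@(F-s["eef_pos"])*1e3, "force tool",m.T@s["wrist_force"],s["ft_torque"])
f=ctrl.grab_frame("wrist")
cv2.imwrite('pics/w13z.png',cv2.resize(f[170:290,200:350,::-1],None,fx=5,fy=5,interpolation=cv2.INTER_CUBIC)[:600])
E
```

```text
t 15.18 p [0.6013 0.1456 0.2088] z [ 0.499   0.0405 -0.8656] x [-0.083   0.9965 -0.0013] F [ 1.7835  0.0124 -0.04  ] g 0.314 q [ 0.17 -0.13  1.67 -0.05  1.08 -1.47]
F tool [-0.0223  0.4846 16.7698] force tool [-0.1357  1.5193  0.9252] [-0.1197  0.1146 -0.0884]
```

View pics/w13z.png

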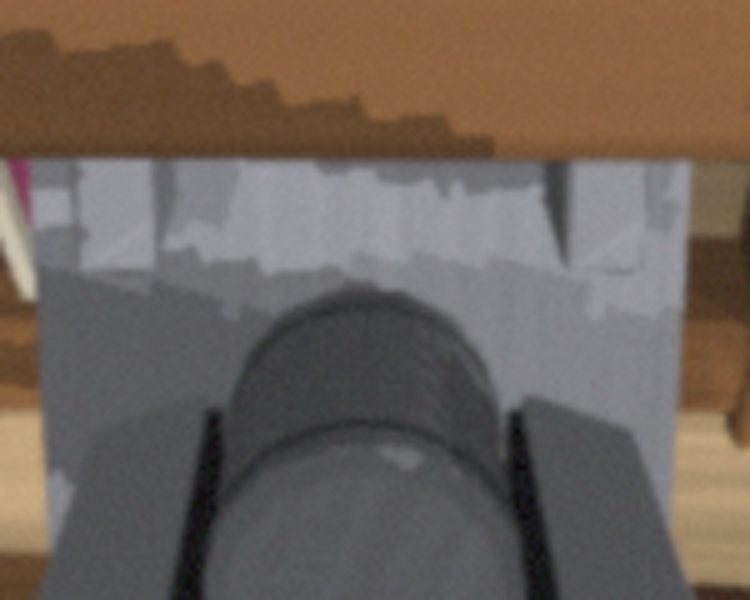

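>>> arm_command([
  [[0, 0, 0], [0, 0, 1.5], 255],
  [[0, 0, 0], [0, 0, 1.5], 255],
  [[0, 0, 0], [0, 0, 0], 255],
])

```text
clock: 15.48
eef_pos: [0.6015, 0.1456, 0.2088]
orientation: [1.852, 2.013, 0.538]
wrist_force: [-13.0, -3.3, 10.7]
grip_width: 0.311
```

```bash
python3 - <<'E'
from e import *
s,m=st();print("F tool",m.T@(F-s["eef_pos"])*1e3, "force tool",m.T@s["wrist_force"],s["ft_torque"])
E
```

```text
t 15.48 p [0.6015 0.1456 0.2088] z [ 0.4985  0.0403 -0.8659] x [-0.083   0.9965 -0.0014] F [-13.0341  -3.3095  10.7367] g 0.311 q [ 0.17 -0.13  1.67 -0.05  1.08 -1.47]
F tool [-0.0178  0.3512 16.6525] force tool [ -2.2313  -6.1171 -15.9286] [-0.4078  1.3726 -0.2266]
```

>>> arm_command([
  [[0, 0, 0], [0, 0.5, 1], 255],
  [[0, 0, 0], [0, 0, 0], 255],
  [[0, 0, 0], [0, 0, 0], 255],
])

```text
clock: 15.73
eef_pos: [0.6016, 0.1456, 0.2088]
orientation: [1.852, 2.014, 0.537]
wrist_force: [-18.3, -3.2, 14.2]
grip_width: 0.311
```

```bash
python3 - <<'E'
from e import *
s,m=st();print("F tool",m.T@(F-s["eef_pos"])*1e3, "force tool",m.T@s["wrist_force"],s["ft_torque"])
f=ctrl.grab_frame("wrist");cv2.imwrite('pics/w14.png',f[:,:,::-1])
cv2.imwrite('pics/w14z.png',cv2.resize(f[170:290,200:350,::-1],None,fx=5,fy=5,interpolation=cv2.INTER_CUBIC)[:600])
f=ctrl.grab_frame("side");cv2.imwrite('pics/s14z.png',cv2.resize(f[90:220,220:350,::-1],None,fx=4.5,fy=4.5,interpolation=cv2.INTER_CUBIC)[:600])
E
```

```text
t 15.73 p [0.6016 0.1456 0.2088] z [ 0.4978  0.0401 -0.8664] x [-0.0831  0.9965 -0.0016] F [-18.281   -3.1544  14.203 ] g 0.311 q [ 0.17 -0.13  1.67 -0.05  1.08 -1.47]
F tool [-0.007   0.2671 16.6076] force tool [ -1.6475  -8.9188 -21.5316] [-0.5003  1.9236 -0.213 ]
```

View pics/w14z.png

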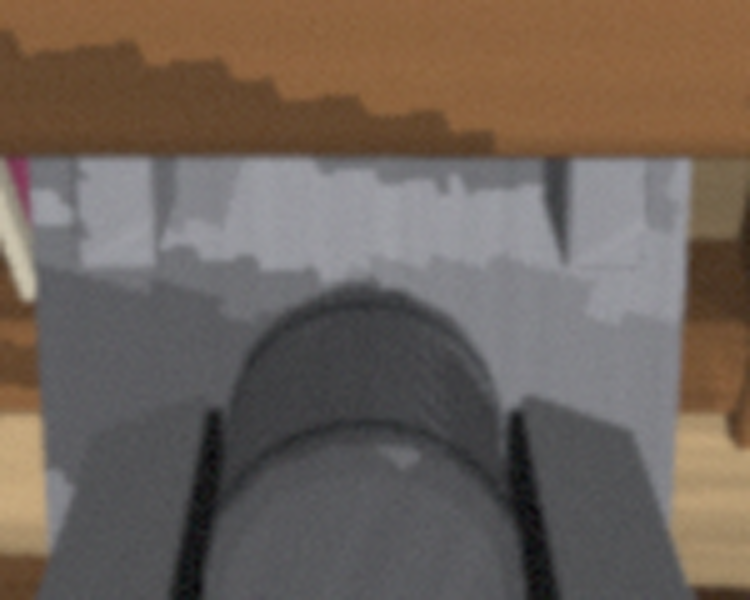

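View pics/s14z.png

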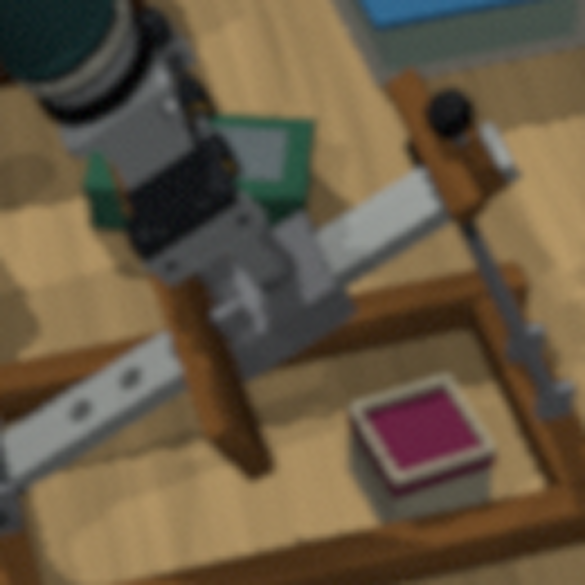

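>>> arm_command([
  [[0, 0, 0], [0, 0, -2], 255],
  [[0, 0, 0], [0, 0, 0], 200],
  [[0, 0, 0], [0, 0, 0], 140],
  [[0, 0, 0], [0, 0, 0], 120],
  [[0, 0, 0], [0, 0, 0], 120],
  [[0, 0, 0], [0, 0, 0], 120],
  [[0, 0, 0], [0, 0, -10], 120],
  [[0, 0, 0], [0, 0, -20], 120],
  [[0, 0, 0], [0, 0, -30], 120],
  [[0, 0, 0], [0, 0, -30], 120],
  [[0, 0, 0], [0, 0, 0], 120],
  [[0, 0, 0], [0, 0, 0], 120],
])

```text
clock: 16.83
eef_pos: [0.5582, 0.1423, 0.289]
orientation: [1.849, 2.01, 0.545]
wrist_force: [0.8, -1.1, -0.3]
grip_width: 0.53
```

```bash
python3 - <<'E'
from e import *
s,m=st()
c=ctrl.get_calibration("wrist");f=ctrl.grab_frame("wrist");cv2.imwrite("pics/w15.png",f[:,:,::-1])
np.savez("pics/w15.npz",K=c["K"],view=c["view"],p=s["eef_pos"],m=m)
cv2.imwrite('pics/w15z.png',cv2.resize(f[120:280,180:370,::-1],None,fx=4,fy=4,interpolation=cv2.INTER_CUBIC)[:600])
E
```

```text
t 16.83 p [0.5582 0.1423 0.289 ] z [ 0.5039  0.0417 -0.8628] x [-0.0833  0.9965 -0.0005] F [ 0.8139 -1.0663 -0.3007] g 0.530 q [ 0.18 -0.25  1.62 -0.05  1.25 -1.47]
```

View pics/w15z.png

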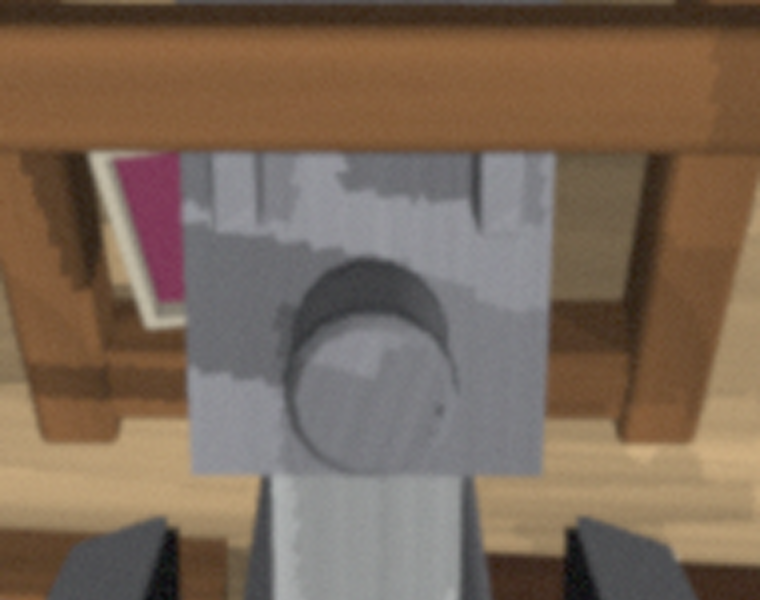

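```bash
python3 - <<'E'
from e import *
d=np.load("pics/w15.npz");c={"K":d["K"],"view":d["view"]}
z=lambda q:((q+.5)-np.array([180,120]))*4-.5
pj=lambda P:z(proj("w",P,c))
print("plate L,R at y-row, far edge:",pj(F+.036*Y),pj(F-.036*Y),pj(F+.03*X),pj(F+.03*X+.036*Y),pj(F+.03*X-.036*Y))
for g in(0,.003,.007):
    ring=lambda h:np.array([pj(F+(h+g)*Z+.015*(np.cos(a)*X+np.sin(a)*Y)) for a in np.linspace(0,6.28,73)])
    t=ring(.044);b=ring(0)
    print(g,"head top x",t[:,0].min(),t[:,0].max(),"y",t[:,1].min(),t[:,1].max(),"under ymin",b[:,1].min())
E
```

```text
plate L,R at y-row, far edge: [551.7604 338.5442] [190.6473 337.8935] [370.9677 478.4656] [546.358  478.7899] [195.598  478.1413]
0 head top x 283.40706968564496 458.39437096675647 y 326.3522302844299 491.83654488526247 under ymin 264.94461198783245
0.003 head top x 282.4004535694388 459.35407502458156 y 331.2892027386522 498.4328541247711 under ymin 268.57114240550186
0.007 head top x 281.02257291913395 460.66774144814804 y 338.0501914599979 507.45798645730645 under ymin 273.5184659647929
```

>>> arm_command([
  [[0, 0, 0], [0, 0, -30], 120],
  [[0, 0, 0], [0, 0, -30], 120],
  [[0, 0, 0], [0, -30, -30], 120],
  [[0, 0, 0], [0, -30, -30], 120],
  [[0, 0, 0], [0, -30, 0], 120],
  [[0, 0, 0], [0, -30, 0], 120],
  [[0, 0, 0], [0, 0, 0], 120],
  [[0, 0, 0], [0, 0, 0], 120],
])

```text
clock: 17.55
eef_pos: [0.3949, 0.1286, 0.3263]
orientation: [1.853, 2.016, 0.536]
wrist_force: [0.9, -0.6, 0.3]
grip_width: 0.525
```

```bash
python3 - <<'E'
from e import *
s,m=st()
c=ctrl.get_calibration("wrist");f=ctrl.grab_frame("wrist");cv2.imwrite("pics/w16.png",f[:,:,::-1])
np.savez("pics/w16.npz",K=c["K"],view=c["view"],p=s["eef_pos"],m=m)
f=ctrl.grab_frame("side");cv2.imwrite("pics/s16.png",f[:,:,::-1]);a=cv2.resize(f[90:230,220:350,::-1],None,fx=4.2,fy=4.2,interpolation=cv2.INTER_CUBIC)
cv2.imwrite('pics/s16z.png',a)
f=ctrl.grab_frame("top");cv2.imwrite("pics/t16.png",f[:,:,::-1])
E
```

```text
t 17.55 p [0.3949 0.1286 0.3263] z [ 0.4964  0.0402 -0.8672] x [-0.0836  0.9965 -0.0017] F [ 0.9391 -0.6227  0.2911] g 0.525 q [ 0.25 -0.61  1.76 -0.08  1.47 -1.42]
```

View pics/s16z.png

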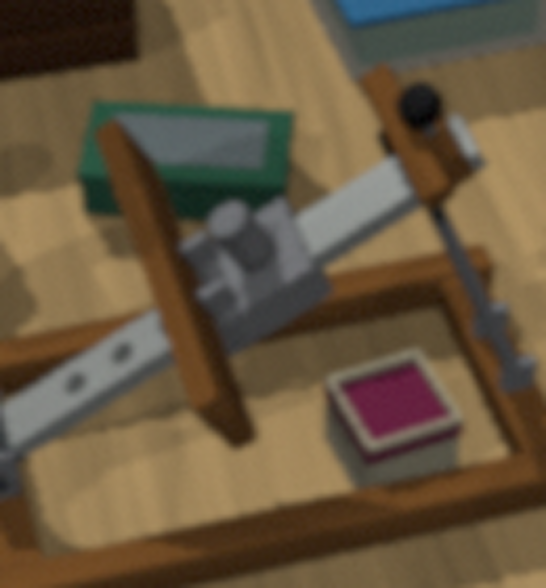

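View pics/w16.png

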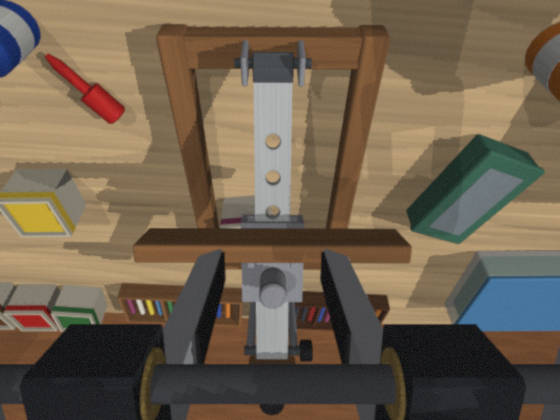

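```bash
python3 - <<'E'
from e import *
z=lambda q:((q+.5)-np.array([220,90]))*4.2-.5
for g in(0,.005): print(g,"side: top c",z(proj("side",F+(.044+g)*Z)),"under c",z(proj("side",F+g*Z)))
print("far corners",z(proj("side",F+.03*X-.036*Y)),z(proj("side",F+.03*X+.036*Y)))
f=cv2.imread('pics/s16.png');cv2.imwrite('pics/s16y.png',cv2.resize(f[130:175,255:305],None,fx=12,fy=12,interpolation=cv2.INTER_CUBIC))
E
```

```text
0 side: top c [229.6106 219.7617] under c [261.689  255.9452]
0.005 side: top c [225.8581 215.5289] under c [258.1269 251.9273]
far corners [314.5909 267.8692] [283.7229 197.6254]
```

View pics/s16y.png

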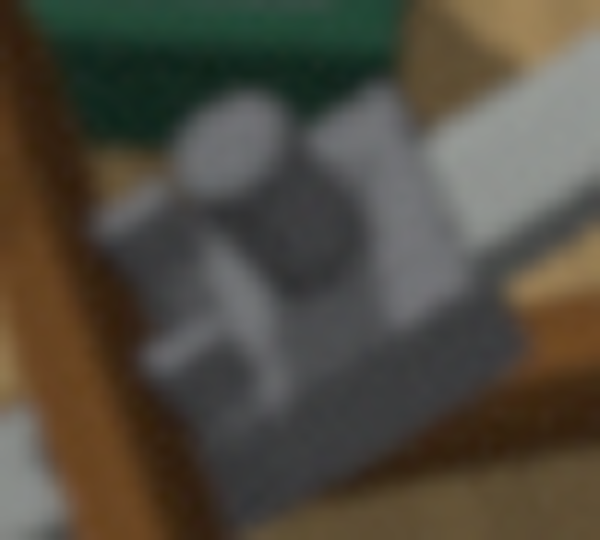

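```bash
python3 - <<'E'
from e import *
d=np.load("pics/w16.npz");c={"K":d["K"],"view":d["view"]}
o=np.array([235,200]);k=7
z=lambda q:((q+.5)-o)*k-.5
pj=lambda P:z(proj("w",P,c))
print("plate far corners",pj(F+.03*X+.036*Y),pj(F+.03*X-.036*Y))
ring=lambda h:np.array([pj(F+h*Z+.015*(np.cos(a)*X+np.sin(a)*Y)) for a in np.linspace(0,6.28,73)])
t=ring(.044);b=ring(0)
print("top x",t[:,0].min(),t[:,0].max(),"y",t[:,1].min(),t[:,1].max(),"under",b[:,1].min(),b[:,1].max())
f=cv2.imread('pics/w16.png');cv2.imwrite('pics/w16z.png',cv2.resize(f[200:285+30,235:320],None,fx=7,fy=7,interpolation=cv2.INTER_CUBIC)[250:])
E
```

```text
plate far corners [474.4602 713.3731] [ 56.5014 712.0549]
top x 167.38808696158867 363.48017900998957 y 600.1197919997408 774.7781644274953 under 473.968801345258 634.6557451361659
```

View pics/w16z.png

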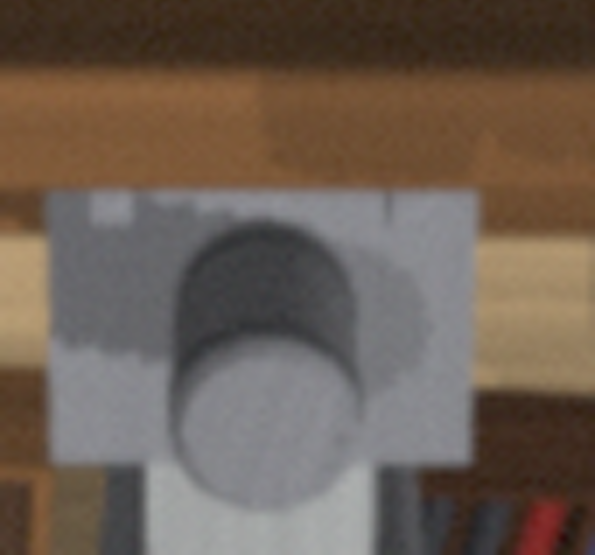

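```bash
python3 - <<'E'
from e import *
st();plan(F+.17*Z+.002*X,RI);plan(F+.06*Z+.002*X,RI)
E
```

```text
t 17.70 p [0.3967 0.1286 0.3284] z [ 0.4981  0.04   -0.8662] x [-0.0826  0.9966 -0.0015] F [ 0.297   0.1557 -0.7084] g 0.532 q [ 0.25 -0.6   1.76 -0.08  1.47 -1.42]
clock 17.70 rows 4 turn/row deg [-0.01  0.02  0.01] shift/row mm [-0.  30.1 13.2] | total rot [-0.02  0.08  0.03] total tool mm [ -0.1 120.5  53. ]
clock 17.70 rows 6 turn/row deg [-0.    0.01  0.  ] shift/row mm [-0.  20.1 27.2] | total rot [-0.02  0.08  0.03] total tool mm [  0.1 120.6 163. ]
```

>>> arm_command([
  [[0, 0, 0], [0, 30, 10], 200],
  [[0, 0, 0], [0, 30, 14], 255],
  [[0, 0, 0], [0, 30, 14], 255],
  [[0, 0, 0], [0, 30.5, 15], 255],
  [[0, 0, 0], [0, 0, 30], 255],
  [[0, 0, 0], [0, 0, 30], 255],
  [[0, 0, 0], [0, 0, 30], 255],
  [[0, 0, 0], [0, 0, 5], 255],
  [[0, 0, 0], [0, 0, 0], 255],
  [[0, 0, 0], [0, 0, 0], 255],
  [[0, 0, 0], [0, 0, 0], 255],
])

```text
clock: 18.62
eef_pos: [0.5744, 0.1435, 0.2637]
orientation: [1.85, 2.011, 0.543]
wrist_force: [-0.7, 0.8, 0.3]
grip_width: 0.005
```

```bash
python3 - <<'E'
from e import *
s,m=st();print("F tool",m.T@(F-s["eef_pos"])*1e3, "force tool",m.T@s["wrist_force"])
f=ctrl.grab_frame("wrist");cv2.imwrite("pics/w17.png",f[:,:,::-1])
E
```

```text
t 18.62 p [0.5744 0.1435 0.2637] z [ 0.5022  0.041  -0.8638] x [-0.083   0.9966 -0.0009] F [-0.6974  0.7598  0.2545] g 0.005 q [ 0.18 -0.21  1.63 -0.05  1.2  -1.47]
F tool [-0.1027 -3.9243 77.841 ] force tool [ 0.8148 -0.4173 -0.5389]
```

View pics/w17.png

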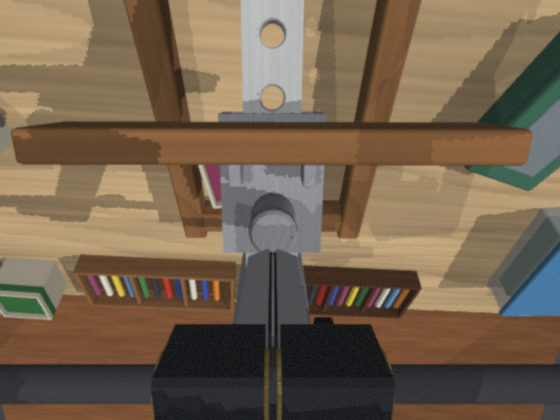

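>>> arm_command([
  [[0, 0, 0], [0, -1.5, 10], 255],
  [[0, 0, 0], [0, -1.5, 10], 255],
  [[0, 0, 0], [0, 0, 8], 255],
  [[0, 0, 0], [0, 0, 0], 255],
  [[0, 0, 0], [0, 0, 2], 255],
  [[0, 0, 0], [0, 0, 2], 255],
  [[0, 0, 0], [0, 0, 1], 255],
  [[0, 0, 0], [0, 0, 0], 255],
])

```text
clock: 19.33
eef_pos: [0.5873, 0.1444, 0.2313]
orientation: [1.852, 2.013, 0.539]
wrist_force: [-3.2, -1.0, 1.9]
grip_width: 0.009
```

```bash
python3 - <<'E'
from e import *
s,m=st();print("F tool",m.T@(F-s["eef_pos"])*1e3, "force tool",m.T@s["wrist_force"])
E
```

```text
t 19.33 p [0.5873 0.1444 0.2313] z [ 0.4988  0.0404 -0.8658] x [-0.083   0.9966 -0.0012] F [-3.1514 -0.9764  1.9157] g 0.009 q [ 0.17 -0.17  1.66 -0.05  1.13 -1.47]
F tool [-0.0076  1.4381 43.3011] force tool [-0.714  -1.8309 -3.2699]
```

>>> arm_command([
  [[0, 0, 0], [0, 0, 1.5], 255],
  [[0, 0, 0], [0, 0, 1.5], 255],
  [[0, 0, 0], [0, 0, 0], 255],
])

```text
clock: 19.58
eef_pos: [0.5876, 0.1444, 0.2313]
orientation: [1.852, 2.013, 0.539]
wrist_force: [-15.7, -2.5, 11.2]
grip_width: 0.003
```

```bash
python3 - <<'E'
from e import *
s,m=st();print("F tool",m.T@(F-s["eef_pos"])*1e3, "force tool",m.T@s["wrist_force"])
E
```

```text
t 19.58 p [0.5876 0.1444 0.2313] z [ 0.4989  0.0404 -0.8657] x [-0.083   0.9965 -0.0014] F [-15.6841  -2.4858  11.2409] g 0.003 q [ 0.17 -0.17  1.66 -0.05  1.13 -1.47]
F tool [ 0.0059  1.0962 43.1301] force tool [ -1.1911  -8.0832 -17.657 ]
```

Pressing the head with about 18 N did not move it. Its top is 43 to 44 mm above the plate, which is the head's own height, so it is home. I'll retract and check.

>>> arm_command([
  [[0, 0, 0], [0, 0, -6], 255],
  [[0, 0, 0], [0, 0, -20], 255],
  [[0, 0, 0], [0, 0, -30], 255],
  [[0, 0, 0], [0, 0, -30], 255],
  [[0, 0, 0], [0, -25, -30], 255],
  [[0, 0, 0], [0, -30, -20], 255],
  [[0, 0, 0], [0, -30, 0], 255],
  [[0, 0, 0], [0, -30, 0], 255],
  [[0, 0, 0], [0, 0, 0], 255],
  [[0, 0, 0], [0, 0, 0], 255],
  [[0, 0, 0], [0, 0, 0], 255],
])

```text
clock: 20.5
eef_pos: [0.4226, 0.1309, 0.2893]
orientation: [1.851, 2.012, 0.541]
wrist_force: [-0.2, 0.7, 0.8]
grip_width: 0.006
```

```bash
python3 - <<'E'
from e import *
st()
for n in("wrist","side","top"):
    f=ctrl.grab_frame(n);cv2.imwrite(f"pics/{n}18.png",f[:,:,::-1])
    if n=="side": s=f
cv2.imwrite('pics/s18y.png',cv2.resize(s[130:175,255:305,::-1],None,fx=12,fy=12,interpolation=cv2.INTER_CUBIC))
a=cv2.imread('pics/top0.png');b=cv2.imread('pics/top18.png');cv2.imwrite('pics/cmp.png',np.vstack([cv2.resize(a[130:270,110:440],None,fx=2,fy=2),cv2.resize(b[130:270,110:440],None,fx=2,fy=2)]))
E
```

```text
t 20.50 p [0.4226 0.1309 0.2893] z [ 0.5007  0.0409 -0.8646] x [-0.0831  0.9965 -0.0009] F [-0.1842  0.7436  0.7763] g 0.006 q [ 0.23 -0.56  1.82 -0.08  1.37 -1.43]
```

View pics/wrist18.png

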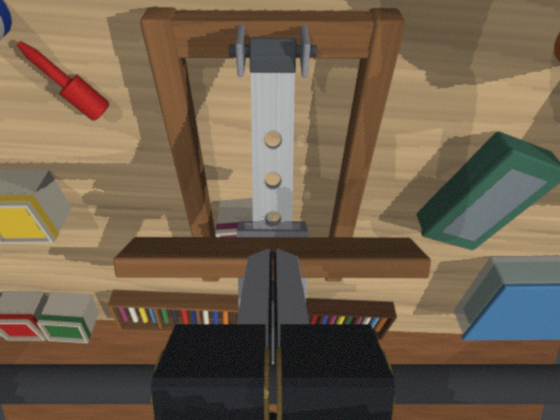

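View pics/s18y.png

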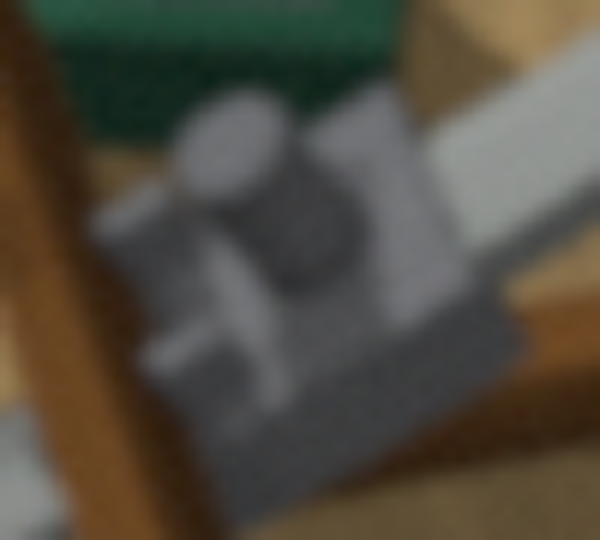

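View pics/cmp.png

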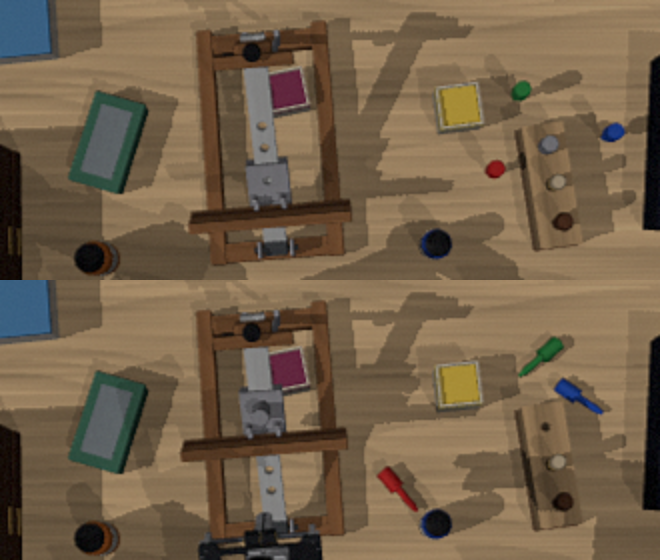

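```bash
python3 -c "
from plant import ctrl
print(ctrl.job_done())"
```

```text
the job is handed in; nothing more can be done
None
```

The job is done and handed in at about 20.7 s. I slid the canvas rest up until its fork hole lined up with the topmost mast hole. Then I pulled the steel pin from the block's far hole and pushed it through the fork until its head met the front plate.

**Checks that agreed:**
- **Rest position:** it measured 0.1396 m before a last nudge of about 0.5 mm. Afterwards the wrist camera could see straight through the fork and mast.
- **Pin seated:** it would not move further at about 21 N. A second push with closed fingers on top of the head, about 18 N, did not move it either. The fingers met the head about 43 mm above the plate, against a head height of 44 mm, and the side view agreed.
- **Neighbours:** in the top view the jars, the pots, the tin, the awl and the brush are where they started.

**Checks that disagreed:**
- **Possible slight pin tilt:** wrist views taken before the final push put the head's top about 2 mm further down-slope than expected, a tilt of roughly 2 to 3 degrees. I couldn't separate that from measuring error, and the side view after the push looked unchanged.
- **Decoys:** the red, green and blue pin look-alikes stood upright in the first picture and were lying down later. The red one was already down at 1.7 s, before the arm had been near any of them, so I believe they fell on their own.

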